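# Set up a camera check on the optical table

### The arm

A 7-joint arm with a two-finger parallel gripper is mounted at the origin on the work surface. World frame = base frame: x ahead of the robot, y to its left, z up, the work surface at z = 0. Lengths are in m, angles in degrees, forces in N, time in s.
With the tool pointing down it reaches from about 0.425 to 0.875 m from the base axis. Payload 4.7 kg.
Tool frame: the origin (TCP) lies at the very end of the fingers, on their centre line; the grasp point (between the pads) lies 19 mm behind it; z points along the fingers, y is the direction in which the jaws open and shut (so a half turn about z gives the same grasp; the last joint's range is limited). The gripper opens to 87 mm and grips with 3 to 60 N. Pads are 19 mm wide; open, the fingers measure 117 mm over their backs; the gripper's body (75 mm by 190 mm) begins 51 mm behind the grasp point.
Start: joints at [70.25, 18.392, -4.016, 83.108, 1.295, 78.541, -3.26], TCP at [0.228, -0.609, 0.223] pointing down, gripper open.
Joint ranges: [-163.93, 163.93], [-17.29, 119.83], [-79.2, 71.16], [3.27, 140.29], [-89.18, 269.18], [5.43, 117.66], [-154.24, 154.24]. Speed limits (degrees/s): [147.25, 147.25, 180, 180, 180, 180, 180].

### API

Orientations are given as [roll, pitch, yaw] about the fixed x, y, z axes, in that order (R = Rz(yaw) Ry(pitch) Rx(roll)).
In Python, from cell import sensors, imaging, ticket gives the robot as it stands.
- The arm moves only by the tool carry_out, never from a script. Its argument "plan" is a list of rows, each an object of numbers: "fingers": the closure, from -1 (fully open) to 1 (shut); "dx", "dy", "dz": the shift along the tool's x, y, z normalised to -1 to 1, where 1 is 0.03 m; "rx", "ry", "rz": the turn, a rotation vector about the tool's x, y, z normalised to -1 to 1, where 1 is 10 degrees. A call has 1 to 12 rows; each row shifts and turns the commanded pose from where the row before left it, along the tool's axes as they then stand; what a row does not reach is not made up. A row lasts 1/8 s, in which the tool goes at most 62.5 mm and 10.7 degrees, less where a joint would pass 70% of its speed; a pose out of reach is approached as far as the arm can. A call with a number of a shift or a turn outside -1 to 1 is refused whole. A call with a gripper value outside its range is refused whole. The fingers move at their own pace and stop on an object; "force" is the grip in N (left out, the last holds). Time passes only in rows, so rows that do not move let the fingers close. It gives the time, the measured TCP pose, the force and the opening at its end, in the units of the state.
- sensors.get_obs(): the state, without advancing time (a new reading comes with each control period).
- imaging.read_camera(name): name is "scene" or "top" or "wrist"; returns a dict with "color" (420x560x3 uint8, red, green, blue), "mtx" (3x3 intrinsics, pixels), "extrinsics" (4x4, takes a point from world to camera coordinates); the wrist camera has in their place "tool_from_camera" (4x4, takes a point from camera to tool coordinates, whose origin is the TCP and whose axes are the flange's). Camera axes: x right, y down, z forward; pixel columns grow to the right and rows downward; lengths in m; the calibration is good to about 2 mm. A picture is of the moment at which its call begins: read the wrist's pose just before it. There is no depth.
- ticket.sign_off(): hands the job in, once; it reports no verdict.
The state is a dict: "time_s": time; "qpos": joint angles; "joint_velocities": joint speeds; "effort": joint torques, N m; "tool_pos": TCP position; "tool_rot": TCP orientation; "force": force on the tool from outside, world axes, zero at the start; "wrist_torque": the same for the moment, N m; "grip_width": finger opening in m.
Only numpy, scipy, OpenCV 4.12 (cv2) and the standard library are available. Lean on these libraries where they do the work, as an engineer would, in place of code of your own. Each camera call takes 0.05 s, during which the arm holds its last target.

### The job

Set up the camera check: push the standing camera housing so that it tips over the entry edge of the raised steel stage onto its side, lens towards the stop bar - tip it, do not pick it up - and then slide it along the stage until its front sits square against the stop bar. Next take the dotted target plate with the eye out of the rack and hang it by its eye on the peg of the stand in front of the lens, let go, and finally push the lamp switch lever fully over to its other side. Leave the other plates and everything else on the table where they are.

Things in the scene. Friction and masses are not known exactly. Their poses are not given: they have to be found in the camera images.
- camera: Black camera block 70 (x) x 56 (y) x 104 mm (z), 0.4 to 0.85 kg, lens barrel 30 mm across and 14 mm long on its front end. Starts upright on its rear end, lens up, 2 to 12 mm outside the stage's entry edge, a 70 mm wide side roughly parallel to it. Origin: middle of the rear end; z out of the lens; y roughly to the stage.
- camera_mid (a point): Middle of the camera block, 52 mm along z from its origin, near the centre of mass. Picked up = this point over 85 mm above the table (tipping takes it to about 62 mm).
- camera_front (a point): Middle of the front end of the camera block, at the foot of the lens barrel, 104 mm along z from its origin; the face that must meet the stop bar.
- stage: Fixed raised steel plate on the table, 130 mm (its x) x 160 mm (its y), 18 mm thick. Origin: at table height under the middle of its entry edge; the plate reaches from y = 0 (entry edge, where the camera stands outside at y below 0) to y = 160 mm; z up.
- stage_edge (a point): Middle of the top of the entry edge, 18 mm above the table. Pushed towards it high up with 2 to 5 N the camera pivots over this edge; past about 40 degrees it falls onto the stage by itself, its rear end then overhanging the edge by about 18 mm.
- stage_stop (a point): Middle of the foot of the stop bar's near face, on the plate's top, 145 mm along y from the entry edge. The dark stop bar lies across the plate, 120 mm long, 12 mm wide, 9 mm high; the lens barrel passes over it.
- target: Aluminium plate 8 mm thick (y), upright in any of the rack's three slots. Lower part 60 mm wide (x), 55 mm high, black dots on both faces; above it a 36 mm wide tab up to 121 mm with a round eye of 23 mm diameter. The only plate with an eye, and the tallest. Origin: middle of its lower edge; z up. 0.09 kg. Either face may face the lens.
- target_eye (a point): Centre of the target's eye, 75 mm above its lower edge, 46 mm below its top edge; 34 mm of plain tab above the eye to grip.
- rack: Fixed grey plastic rack, 70 mm (x) x 150 mm (y). Slots along x, side by side along y at -60, 0 and +60 mm, 11 mm wide, floor 6 mm and rims 30 mm above the table. The two other slots hold plain plates without an eye, 70 and 80 mm high. Origin: centre of its underside.
- stand: Fixed stand beyond the stop bar, 60 to 80 mm clear of the stage: base disc 70 mm across, post 16 mm across, 116 mm high, and a straight peg 8 mm thick from the post towards -y of the stand (towards the lens), rising 12 degrees to its tip. Origin: centre of the base's underside, z up. The hung eye's centre ends about 7 mm below the peg's axis.
- peg_tip (a point): End of the peg on its axis, 62 mm from the post's axis, 123 mm above the table (the rounded end reaches 4 mm further).
- peg_root (a point): Where the peg's axis leaves the post, 8 mm from the post's axis, 112 mm above the table.
- lamp_switch (a joint): Lamp switch lever: 0 = leaning 29 degrees to -x of its base (off), 1.0 rad = leaning as far to +x (on), starts at 0 to 0.2; it stays where it is left and turns with light friction.
- lamp_switch_tip (a point): Centre of the 26 mm ball on the end of the switch lever, 80 mm from the hinge; the lever itself is a 10 mm rod.
- lamp_switch_base: Fixed grey block of the lamp switch, 70 (x) x 50 x 25 mm, the hinge at its middle 22 mm above the table; the lever swings in the base's x-z plane towards +x to switch on. Origin: centre of its underside.
- lens_tube: Black ring 40 mm across, 35 mm high, standing on the table. Leave it alone.
- post_holder: Small steel post on a round foot, 36 mm across, 50 mm high. Leave it alone.
- driver: Screwdriver lying on the table. Leave it alone.
- spanner: Spanner lying on the table. Leave it alone.
- cleaner_jar: Glass jar 48 mm across, 60 mm high. Leave it alone.
- angle_bracket: Aluminium angle bracket, 40 x 50 x 46 mm. Leave it alone.
- screw_tray: Grey tray 90 x 130 x 25 mm with four compartments. Leave it alone.
- blank_plate: Plain plate 60 x 8 x 70 mm in a slot of the rack, no eye. Leave it alone.
- narrow_plate: Plain narrow plate 40 x 8 x 80 mm in a slot of the rack, no eye. Leave it alone.
Things that resemble listed ones, but are neither listed nor needed, are in the scene too. Leave any blue, orange or turquoise look-alike of the stage alone.

How it is judged:
By the outcome, as a careful person would: the job done as asked, in the order asked, and still so for the second after the job is handed in, with the robot touching nothing.
It also fails if it takes over 70 s, if anything falls off the work surface, if the arm or the gripper's body presses on something with over 40 N, if the wrist force passes 120 N, or if a joint passes its speed limit or range.

## Working session

There is one attempt and no reset: what is moved stays moved. The work goes in short steps, Python scripts to look and compute and a tool call to move; the robot and the scene stay as the last step left them, time stands still between calls to the robot, and variables do not carry over. Pictures are saved under pics/ and viewed, and the job is handed in when it is done.

Besides the shell and the picture viewer there is one more tool, called after "Call:" by a JSON object that holds its "fn" and its "kwargs". carry_out: Moves the arm, as the interface text tells. Scaled input: -1 to 1 covers 0.03 m each way for a shift and 10 degrees each way for a turn. Its arguments: {"type":"object","properties":{"plan":{"type":"array"},"force":{"type":"number"}},"required":["plan"]}

```bash
ls; mkdir -p pics; python3 - <<'E'
from cell import sensors, imaging
import cv2,numpy as np,pickle
o=sensors.get_obs();print(o)
for n in ["scene","top","wrist"]:
    c=imaging.read_camera(n);pickle.dump(c,open(f'{n}0.pkl','wb'))
    cv2.imwrite(f'pics/{n}0.png',cv2.cvtColor(c['color'],cv2.COLOR_RGB2BGR))
    print(n,{k:np.round(v,4).tolist() for k,v in c.items() if k!='color'})
E
```

```text
pics
{'time_s': 0.0, 'qpos': array([70.24955646, 18.43892183, -4.01593768, 83.17446851,  1.2957435 ,
       78.53989349, -3.26010974]), 'joint_velocities': array([ 0.10170193, -0.06196799, -0.02396928, -0.00229075,  0.02645483,
       -0.0414095 ,  0.02247102]), 'effort': array([ 3.54595513e-04, -4.91280949e+01, -4.03487189e-01, -3.12529707e+01,
       -6.38422254e-02,  4.38267749e-02,  1.71854363e-04]), 'tool_pos': array([ 0.2280152 , -0.60811248,  0.22146692]), 'tool_rot': array([-1.79892001e+02,  6.29069270e-03,  2.05606136e+01]), 'force': array([-0.51874012, -0.14410167, -0.25800914]), 'wrist_torque': array([ 0.02601402,  0.01417228, -0.02311704]), 'grip_width': 0.08745503163287777}
scene {'mtx': [[466.5468, 0.0, 276.7055], [0.0, 466.5468, 205.8054], [0.0, 0.0, 1.0]], 'extrinsics': [[-0.8742, 0.4856, 0.0059, 0.4951], [0.2795, 0.5131, -0.8115, -0.0208], [-0.3971, -0.7078, -0.5843, 1.5149], [0.0, 0.0, 0.0, 1.0]]}
top {'mtx': [[432.8015, 0.0, 284.0956], [0.0, 432.8015, 208.5089], [0.0, 0.0, 1.0]], 'extrinsics': [[0.0183, -0.9998, 0.0101, -0.0903], [-0.9869, -0.0197, -0.1604, 0.5472], [0.1605, -0.0071, -0.987, 1.2166], [0.0, 0.0, 0.0, 1.0]]}
wrist {'mtx': [[304.8082, 0.0, 287.4436], [0.0, 304.8082, 209.5153], [0.0, 0.0, 1.0]], 'tool_from_camera': [[-0.0005, -0.9651, -0.2617, 0.0724], [1.0, -0.0006, 0.0003, 0.0007], [-0.0005, -0.2617, 0.9651, -0.162], [0.0, 0.0, 0.0, 1.0]]}
```

View pics/scene0.png

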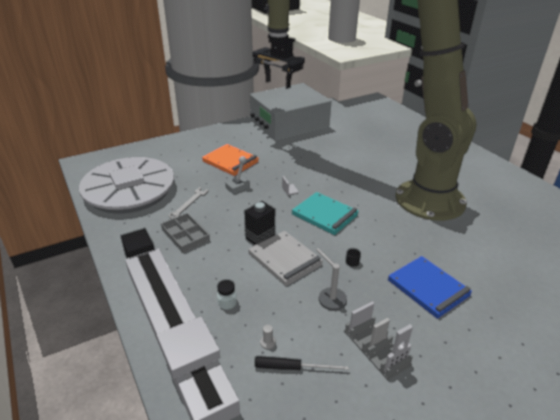

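View pics/top0.png

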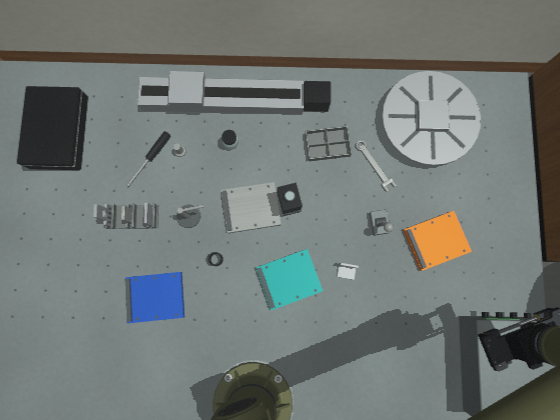

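View pics/wrist0.png

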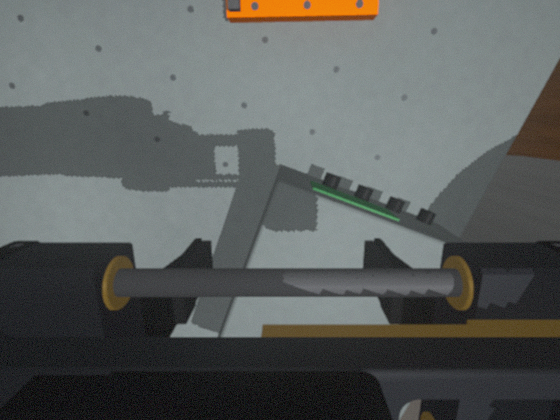

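```bash
cat > h.py <<'E'
import numpy as np,cv2,pickle
from scipy.spatial.transform import Rotation as R
def load(n): return pickle.load(open(n+'.pkl','rb'))
def ray(c,u,v,T=None):
    d=np.linalg.inv(c['mtx'])@np.array([u,v,1.]); 
    if T is None: T=np.linalg.inv(c['extrinsics'])
    return T[:3,3],T[:3,:3]@d
def pw(c,u,v,z,T=None):
    o,d=ray(c,u,v,T); return o+d*(z-o[2])/d[2]
def proj(c,p,T=None):
    E=c['extrinsics'] if T is None else np.linalg.inv(T)
    q=c['mtx']@(E[:3,:3]@np.array(p,float)+E[:3,3]); return q[:2]/q[2]
def tri(obs):
    A=np.zeros((3,3));b=np.zeros(3)
    for o,d in obs:
        d=d/np.linalg.norm(d);P=np.eye(3)-np.outer(d,d);A+=P;b+=P@o
    x=np.linalg.solve(A,b)
    res=[np.linalg.norm((np.eye(3)-np.outer(d,d)/np.dot(d,d))@(x-o)) for o,d in obs]
    return x,res
def wT(c,obs):
    T=np.eye(4);T[:3,:3]=R.from_euler('xyz',obs['tool_rot'],degrees=True).as_matrix();T[:3,3]=obs['tool_pos']
    return T@c['tool_from_camera']
def crop(c,x0,y0,x1,y1,s,fn):
    im=cv2.cvtColor(c['color'],cv2.COLOR_RGB2BGR)[y0:y1,x0:x1]
    im=cv2.resize(im,None,fx=s,fy=s,interpolation=cv2.INTER_CUBIC)
    st=10
    for u in range((x0//st+1)*st,x1,st): 
        cv2.line(im,(int((u-x0)*s),0),(int((u-x0)*s),4 if u%50 else 10),(0,0,255),1)
        if u%20==0: cv2.putText(im,str(u),(int((u-x0)*s)-8,20),0,.35,(0,0,255),1)
    for v in range((y0//st+1)*st,y1,st):
        cv2.line(im,(0,int((v-y0)*s)),(4,int((v-y0)*s)),(0,0,255),1)
        if v%20==0: cv2.putText(im,str(v),(6,int((v-y0)*s)+4),0,.35,(0,0,255),1)
    cv2.imwrite(fn,im)
E
python3 - <<'E'
from h import *
t=load('top0');s=load('scene0')
crop(t,80,170,320,270,3.3,'pics/t_a.png')
crop(t,200,160,320,250,6.5,'pics/t_b.png')
crop(t,80,190,200,240,6.5,'pics/t_c.png')
crop(t,340,190,420,250,7,'pics/t_d.png')
crop(s,230,190,430,370,3.3,'pics/s_a.png')
for n,p in dict(stage=(250,207),cam=(290,197),rack=(128,215),stand=(188,215),sw=(380,222)).items(): print(n,pw(t,*p,0).round(3))
E
```

```text
stage [0.559 0.023 0.   ]
cam [ 0.592 -0.097  0.   ]
rack [0.527 0.388 0.   ]
stand [0.531 0.208 0.   ]
sw [ 0.521 -0.37   0.   ]
```

View pics/t_b.png

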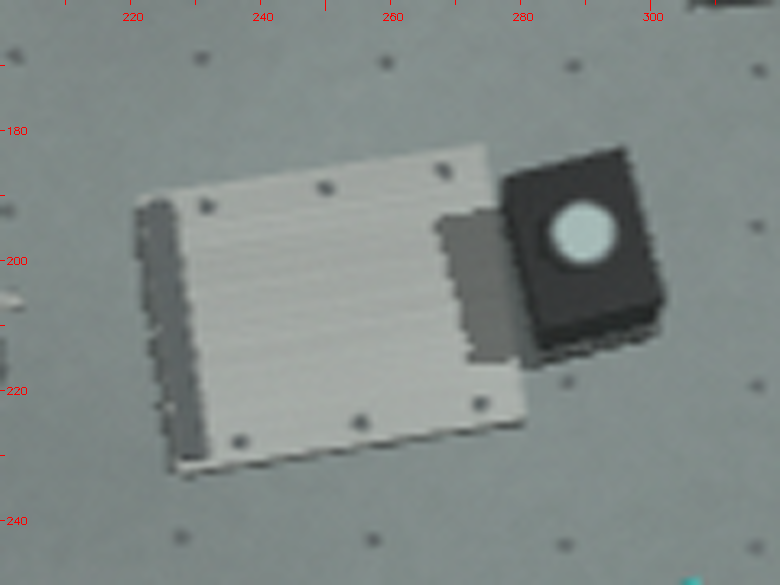

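View pics/t_c.png

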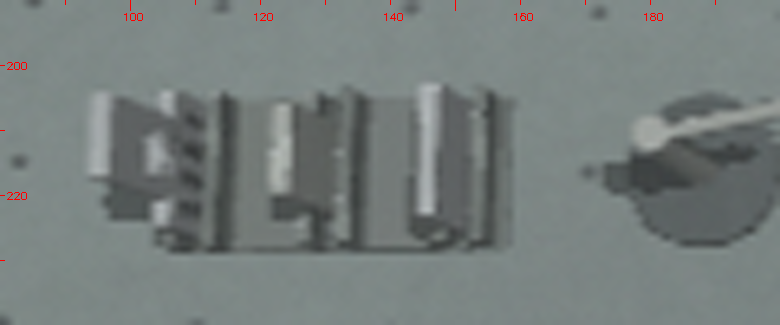

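View pics/t_d.png

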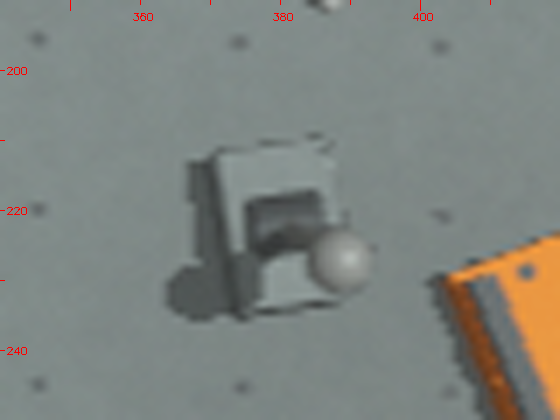

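View pics/s_a.png

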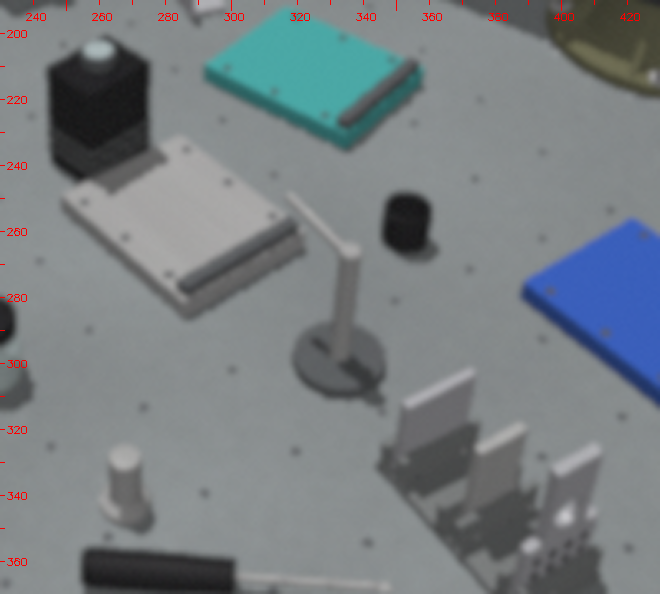

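```bash
cat >> h.py <<'E'
from scipy.optimize import least_squares
def Tz(x,y,yaw,z=0):
    T=np.eye(4);T[:3,:3]=R.from_euler('z',yaw,degrees=True).as_matrix();T[:3,3]=[x,y,z];return T
def fit(views,p0):
    """views: list of (cam,T or None,[(local,uv)])"""
    def f(p):
        T=Tz(*p);r=[]
        for c,W,l in views:
            for a,uv in l: r+=list(proj(c,T[:3,:3]@np.array(a)+T[:3,3],W)-uv)
        return r
    s=least_squares(f,p0,loss='soft_l1');return s.x,np.array(f(s.x)).reshape(-1,2)
E
python3 - <<'E'
from h import *
t=load('top0');s=load('scene0')
np.set_printoptions(suppress=True,precision=3)
def do(n,tl,sl,p0):
    for nm,v in [('top',[(t,None,tl)]),('scene',[(s,None,sl)]),('both',[(t,None,tl),(s,None,sl)])]:
        if all(len(l)==0 for _,_,l in v): continue
        x,r=fit(v,p0);print(n,nm,x,'maxres',abs(r).max().round(2))
h=.018
do('stage',[((.065,0,h),(274.5,182.5)),((-.065,0,h),(280.5,225)),((-.065,.16,h),(226.5,232.5)),((.065,.16,h),(220.5,190.5))],
 [((.065,0,h),(248,252)),((-.065,0,h),(284,232)),((-.065,.16,h),(321,259)),((.065,.16,h),(286,285))],[.56,-.05,5])
do('cam',[((.035,.028,.104),(277,187.5)),((.035,-.028,.104),(296,183)),((-.035,-.028,.104),(302,206)),((-.035,.028,.104),(282.5,213)),((0,0,.118),(289.5,196))],
 [((.035,-.028,.104),(244.5,211)),((-.035,-.028,.104),(262,201)),((-.035,.028,.104),(274.5,210)),((.035,.028,.104),(257,224.5))],[.59,-.1,5])
do('switch',[((.035,.025,.025),(371,212)),((.035,-.025,.025),(387,209.5)),((-.035,.025,.025),(374,234.5)),((-.035,-.025,.025),(391,232))],[],[.52,-.37,5])
do('stand',[((0,0,.0),(188,215)),((0,-.062,.123),(202.5,206.5)),((0,0,.116),(180,210))],
 [((0,-.062,.123),(317.5,249)),((0,0,.116),(335,266)),((0,0,0),(333,299))],[.53,.2,0])
# target top edge z=.127
do('target',[((.018,0,.127),(95.5,204)),((-.018,0,.127),(95.5,217.5))],[((.018,0,.127),(398,332)),((-.018,0,.127),(410.5,325.5))],[.53,.45,0])
do('rack',[((-.035,-.075,.03),(159,228)),((.035,-.075,.03),(159,205))],[],[.53,.39,0])
E
```

```text
stage top [ 0.568 -0.059  9.548] maxres 0.59
stage scene [ 0.575 -0.048 11.369] maxres 2.2
stage both [ 0.569 -0.057 10.285] maxres 3.97
cam top [ 0.571 -0.094 15.315] maxres 1.38
cam scene [ 0.576 -0.082 14.979] maxres 3.84
cam both [ 0.572 -0.092 15.512] maxres 6.3
switch top [ 0.518 -0.366  8.367] maxres 0.63
switch both [ 0.518 -0.366  8.367] maxres 0.63
stand top [0.529 0.206 7.562] maxres 0.68
stand scene [ 0.525  0.208 10.217] maxres 1.04
stand both [0.527 0.207 8.733] maxres 1.89
target top [0.519 0.431 4.922] maxres 0.2
target scene [0.519 0.435 2.163] maxres 0.48
target both [0.519 0.433 3.011] maxres 1.12
rack top [0.515 0.361 3.758] maxres 0.31
rack both [0.515 0.361 3.758] maxres 0.31
```

```bash
cat >> h.py <<'E'
def rm(e): return R.from_euler('xyz',e,degrees=True)
import json
def plan(wps,f=None,step=.9,settle=1,state=None):
    """wps: list of (pos,[r,p,y],maxstep m or None)"""
    from cell import sensors
    o=state or sensors.get_obs();p=np.array(o['tool_pos']);q=rm(o['tool_rot']);rows=[]
    for w in wps:
        P,E=np.array(w[0],float),rm(w[1]);ms=w[2] if len(w)>2 and w[2] else .03*step
        d=P-p;rv=(q.inv()*E).as_rotvec();n=int(max(1,np.ceil(np.linalg.norm(d)/ms-1e-6),np.ceil(np.degrees(np.linalg.norm(rv))/9.5-1e-6)))
        p0,q0=p.copy(),q
        for i in range(1,n+1):
            tp=p0+d*i/n;tq=q0*R.from_rotvec(rv*i/n)
            s=np.round(q.inv().apply(tp-p)/.03,2);r=np.round(np.degrees((q.inv()*tq).as_rotvec())/10,2)
            p=p+q.apply(s*.03);q=q*R.from_rotvec(np.radians(r*10))
            row={k:float(v) for k,v in zip(['dx','dy','dz','rx','ry','rz'],[*s,*r]) if v!=0}
            if f is not None: row['fingers']=f
            rows.append(row)
    rows+=[{} if f is None else {'fingers':f}]*settle
    for i in range(0,len(rows),12): print(json.dumps(rows[i:i+12]).replace(' ',''))
def snap(n):
    from cell import sensors,imaging
    o=sensors.get_obs();c=imaging.read_camera('wrist' if n.startswith('w') else 'top' if n.startswith('t') else 'scene')
    c['obs']=o;pickle.dump(c,open(n+'.pkl','wb'))
    cv2.imwrite(f'pics/{n}.png',cv2.cvtColor(c['color'],cv2.COLOR_RGB2BGR))
    print(o['time_s'],o['tool_pos'].round(4),o['tool_rot'].round(2),o['force'].round(2),round(o['grip_width'],4))
    return c
E
python3 - <<'E'
from h import *
plan([([.56,-.16,.26],[180,0,100])])
E
```

```text
[{"dx":0.74,"dy":-0.48,"dz":-0.06,"rz":-0.38},{"dx":0.78,"dy":-0.43,"dz":-0.06,"rz":-0.38},{"dx":0.8,"dy":-0.38,"dz":-0.06,"rz":-0.37},{"dx":0.82,"dy":-0.33,"dz":-0.06,"rz":-0.38},{"dx":0.84,"dy":-0.27,"dz":-0.06,"rz":-0.38},{"dx":0.86,"dy":-0.21,"dz":-0.06,"rz":-0.38},{"dx":0.87,"dy":-0.16,"dz":-0.06,"rz":-0.38},{"dx":0.88,"dy":-0.1,"dz":-0.06,"rz":-0.38},{"dx":0.89,"dy":-0.04,"dz":-0.06,"rz":-0.37},{"dx":0.88,"dy":0.02,"dz":-0.06,"rz":-0.38},{"dx":0.88,"dy":0.07,"dz":-0.06,"rz":-0.38},{"dx":0.88,"dy":0.14,"dz":-0.06,"rz":-0.38}]
[{"dx":0.86,"dy":0.19,"dz":-0.06,"rz":-0.38},{"dx":0.85,"dy":0.25,"dz":-0.06,"ry":-0.01,"rz":-0.38},{"dx":0.84,"dy":0.3,"dz":-0.06,"rz":-0.37},{"dx":0.81,"dy":0.36,"dz":-0.06,"rz":-0.38},{"dx":0.78,"dy":0.41,"dz":-0.07,"rz":-0.38},{"dx":0.76,"dy":0.46,"dz":-0.06,"rx":-0.01,"rz":-0.38},{"dx":0.72,"dy":0.51,"dz":-0.06,"rz":-0.38},{"dx":0.69,"dy":0.55,"dz":-0.06,"rz":-0.38},{"dx":0.65,"dy":0.61,"dz":-0.06,"rz":-0.37},{}]
```

Call:
{"fn": "carry_out", "kwargs": {"plan": [{"dx": 0.74, "dy": -0.48, "dz": -0.06, "rz": -0.38}, {"dx": 0.78, "dy": -0.43, "dz": -0.06, "rz": -0.38}, {"dx": 0.8, "dy": -0.38, "dz": -0.06, "rz": -0.37}, {"dx": 0.82, "dy": -0.33, "dz": -0.06, "rz": -0.38}, {"dx": 0.84, "dy": -0.27, "dz": -0.06, "rz": -0.38}, {"dx": 0.86, "dy": -0.21, "dz": -0.06, "rz": -0.38}, {"dx": 0.87, "dy": -0.16, "dz": -0.06, "rz": -0.38}, {"dx": 0.88, "dy": -0.1, "dz": -0.06, "rz": -0.38}, {"dx": 0.89, "dy": -0.04, "dz": -0.06, "rz": -0.37}, {"dx": 0.88, "dy": 0.02, "dz": -0.06, "rz": -0.38}, {"dx": 0.88, "dy": 0.07, "dz": -0.06, "rz": -0.38}, {"dx": 0.88, "dy": 0.14, "dz": -0.06, "rz": -0.38}]}}

```text
validation failed for argument at $.pl...
```

Call:
{"fn": "carry_out", "kwargs": {"plan": [{"dx": 0.86, "dy": 0.19, "dz": -0.06, "rz": -0.38}, {"dx": 0.85, "dy": 0.25, "dz": -0.06, "rz": -0.38}, {"dx": 0.84, "dy": 0.3, "dz": -0.06, "rz": -0.37}, {"dx": 0.81, "dy": 0.36, "dz": -0.06, "rz": -0.38}, {"dx": 0.78, "dy": 0.41, "dz": -0.07, "rz": -0.38}, {"dx": 0.76, "dy": 0.46, "dz": -0.06, "rz": -0.38}, {"dx": 0.72, "dy": 0.51, "dz": -0.06, "rz": -0.38}, {"dx": 0.69, "dy": 0.55, "dz": -0.06, "rz": -0.38}, {"dx": 0.65, "dy": 0.61, "dz": -0.06, "rz": -0.37}, {"dx": 0}]}}

```text
validation failed for argument at $.pl...
```

```bash
python3 -c "
from h import *
snap('w1')"
```

```text
0.15 [ 0.2281 -0.6082  0.2217] [-179.92    0.     20.56] [ 0.16 -0.47 -0.03] 0.0867
```

View pics/w1.png

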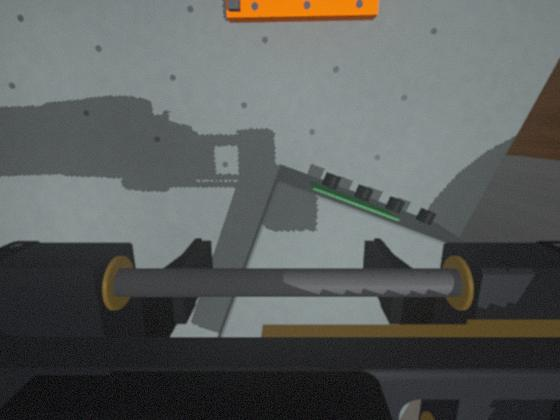

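```bash
python3 - <<'E'
s=open('h.py').read()
s=s.replace("if v!=0}\n            if f is not None: row['fingers']=f","}\n            row['fingers']=-1 if f is None else f")
s=s.replace("rows+=[{} if f is None else {'fingers':f}]*settle","rows+=[dict(zip(['dx','dy','dz','rx','ry','rz','fingers'],[0]*6+[-1 if f is None else f]))]*settle")
s=s.replace("replace(' ','')","replace(' ','').replace('.0,',',').replace('-0,','0,')")
open('h.py','w').write(s)
E
```

Call:
{"fn": "carry_out", "kwargs": {"plan": [{"dx": 0.74, "dy": -0.48, "dz": -0.06, "rx": 0, "ry": 0, "rz": -0.38, "fingers": -1}, {"dx": 0.78, "dy": -0.43, "dz": -0.06, "rx": 0, "ry": 0, "rz": -0.38, "fingers": -1}, {"dx": 0.8, "dy": -0.38, "dz": -0.06, "rx": 0, "ry": 0, "rz": -0.37, "fingers": -1}, {"dx": 0.82, "dy": -0.33, "dz": -0.06, "rx": 0, "ry": 0, "rz": -0.38, "fingers": -1}, {"dx": 0.84, "dy": -0.27, "dz": -0.06, "rx": 0, "ry": 0, "rz": -0.38, "fingers": -1}, {"dx": 0.86, "dy": -0.21, "dz": -0.06, "rx": 0, "ry": 0, "rz": -0.38, "fingers": -1}, {"dx": 0.87, "dy": -0.16, "dz": -0.06, "rx": 0, "ry": 0, "rz": -0.38, "fingers": -1}, {"dx": 0.88, "dy": -0.1, "dz": -0.06, "rx": 0, "ry": 0, "rz": -0.38, "fingers": -1}, {"dx": 0.89, "dy": -0.04, "dz": -0.06, "rx": 0, "ry": 0, "rz": -0.37, "fingers": -1}, {"dx": 0.88, "dy": 0.02, "dz": -0.06, "rx": 0, "ry": 0, "rz": -0.38, "fingers": -1}, {"dx": 0.88, "dy": 0.07, "dz": -0.06, "rx": 0, "ry": 0, "rz": -0.38, "fingers": -1}, {"dx": 0.88, "dy": 0.14, "dz": -0.06, "rx": 0, "ry": 0, "rz": -0.38, "fingers": -1}]}}

```text
time_s: 1.7
tool_pos: [0.419, -0.3511, 0.2443]
tool_rot: [180.0, 0.0, 66.2]
force: [0.7, 0.3, -0.2]
grip_width: 0.0875
```

Call:
{"fn": "carry_out", "kwargs": {"plan": [{"dx": 0.86, "dy": 0.19, "dz": -0.06, "rx": 0, "ry": 0, "rz": -0.38, "fingers": -1}, {"dx": 0.85, "dy": 0.25, "dz": -0.06, "rx": 0, "ry": 0, "rz": -0.38, "fingers": -1}, {"dx": 0.84, "dy": 0.3, "dz": -0.06, "rx": 0, "ry": 0, "rz": -0.37, "fingers": -1}, {"dx": 0.81, "dy": 0.36, "dz": -0.06, "rx": 0, "ry": 0, "rz": -0.38, "fingers": -1}, {"dx": 0.78, "dy": 0.41, "dz": -0.07, "rx": 0, "ry": 0, "rz": -0.38, "fingers": -1}, {"dx": 0.76, "dy": 0.46, "dz": -0.06, "rx": 0, "ry": 0, "rz": -0.38, "fingers": -1}, {"dx": 0.72, "dy": 0.51, "dz": -0.06, "rx": 0, "ry": 0, "rz": -0.38, "fingers": -1}, {"dx": 0.69, "dy": 0.55, "dz": -0.06, "rx": 0, "ry": 0, "rz": -0.38, "fingers": -1}, {"dx": 0.65, "dy": 0.61, "dz": -0.06, "rx": 0, "ry": 0, "rz": -0.37, "fingers": -1}, {"dx": 0, "dy": 0, "dz": 0, "rx": 0, "ry": 0, "rz": 0, "fingers": -1}]}}

```text
time_s: 2.95
tool_pos: [0.5618, -0.157, 0.2608]
tool_rot: [179.9, -0.1, 100.3]
force: [0.3, 0.4, 0.5]
grip_width: 0.0871
```

```bash
python3 -c "
from h import *
c=snap('w1')
crop(c,160,0,460,240,2.6,'pics/w1c.png')"
```

```text
2.95 [ 0.5618 -0.157   0.2608] [ 1.7994e+02 -7.0000e-02  1.0031e+02] [0.32 0.4  0.52] 0.0871
```

View pics/w1c.png

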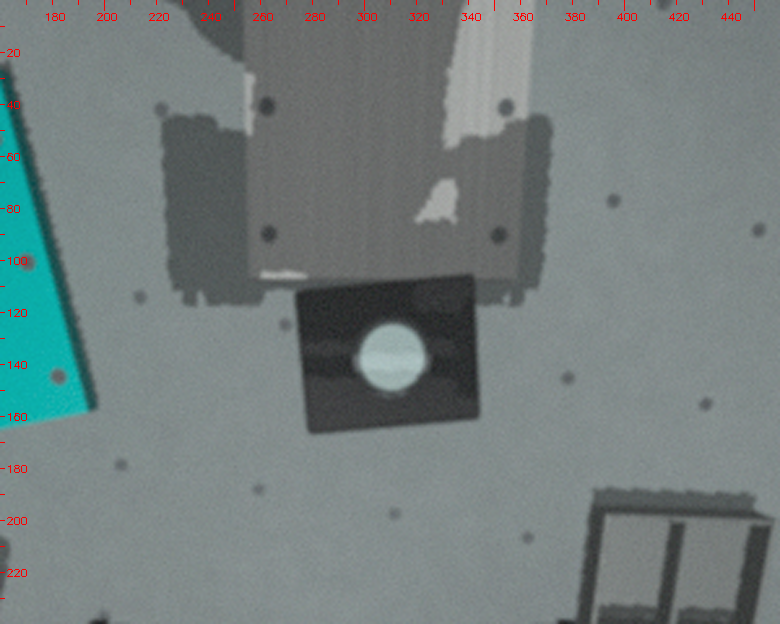

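```bash
python3 - <<'E'
from h import *
np.set_printoptions(suppress=True,precision=4)
c=load('w1');W=wT(c,c['obs']);t=load('top0')
h=.018
st=[((-.065,0,h),(255,106.5)),((.065,0,h),(359.5,107))]
print(pw(c,255,106.5,h,W),pw(c,359.5,107,h,W))
stt=[((.065,0,h),(274.5,182.5)),((-.065,0,h),(280.5,225)),((-.065,.16,h),(226.5,232.5)),((.065,.16,h),(220.5,190.5))]
print(fit([(c,W,st)],[.56,-.05,5]));print(fit([(c,W,st),(t,None,stt)],[.56,-.05,5]))
cm=[((-.035,.028,.104),(274,112)),((.035,.028,.104),(342,105.5)),((.035,-.028,.104),(344.5,160)),((-.035,-.028,.104),(278.5,166.5)),((0,0,.118),(310.5,138))]
print(fit([(c,W,cm)],[.56,-.05,5]))
E
```

```text
[ 0.506 -0.07   0.018] [ 0.6358 -0.047   0.018 ]
(array([ 0.5709, -0.0585, 10.0376]), array([[ 0.7177, -0.0128],
       [-0.7198, -0.0364]]))
(array([ 0.5701, -0.0586, 10.1434]), array([[ 0.0811,  0.0719],
       [-1.35  , -0.1522],
       [-0.8694, -0.7765],
       [-0.0906, -0.8691],
       [ 0.264 ,  0.088 ],
       [ 0.2998, -0.6371]]))
(array([ 0.5744, -0.0929, 15.4913]), array([[-1.4648, -0.4149],
       [ 0.7368, -0.6313],
       [ 0.5754,  1.4462],
       [-0.4124,  1.0876],
       [ 0.1148, -0.4876]]))
```

```bash
cat >> h.py <<'E'
STG=Tz(.570,-.0585,10.0)
def S(x,y,z): return STG[:3,:3]@np.array([x,y,z])+STG[:3,3]
E
python3 - <<'E'
from h import *
plan([(S(-.002,-.11,.2),[180,0,100]),(S(-.002,-.11,.083),[180,0,100]),(S(-.002,-.07,.083),[180,0,100],.01)],f=0)
E
```

```text
[{"dx":-0.14,"dy":0.27,"dz":0.67,"rx":0,"ry":0,"rz":0,"fingers":0},{"dx":-0.14,"dy":0.27,"dz":0.68,"rx":0,"ry":0,"rz":0.01,"fingers":0},{"dx":-0.14,"dy":0.27,"dz":0.67,"rx":0,"ry":0,"rz":0,"fingers":0},{"dx":0,"dy":0,"dz":0.78,"rx":0,"ry":0,"rz":0,"fingers":0},{"dx":0,"dy":0,"dz":0.78,"rx":0,"ry":0,"rz":0,"fingers":0},{"dx":0,"dy":0,"dz":0.78,"rx":0,"ry":0,"rz":0,"fingers":0},{"dx":0,"dy":0,"dz":0.78,"rx":0,"ry":0,"rz":0,"fingers":0},{"dx":0,"dy":0,"dz":0.78,"rx":0,"ry":0,"rz":0,"fingers":0},{"dx":0.33,"dy":0,"dz":0,"rx":0,"ry":0,"rz":0,"fingers":0},{"dx":0.34,"dy":0,"dz":0,"rx":0,"ry":0,"rz":0,"fingers":0},{"dx":0.33,"dy":0,"dz":0,"rx":0,"ry":0,"rz":0,"fingers":0},{"dx":0.33,"dy":0,"dz":0,"rx":0,"ry":0,"rz":0,"fingers":0}]
[{"dx":0,"dy":0,"dz":0,"rx":0,"ry":0,"rz":0,"fingers":0}]
```

Call:
{"fn": "carry_out", "kwargs": {"plan": [{"dx": -0.14, "dy": 0.27, "dz": 0.67, "rx": 0, "ry": 0, "rz": 0, "fingers": 0}, {"dx": -0.14, "dy": 0.27, "dz": 0.68, "rx": 0, "ry": 0, "rz": 0.01, "fingers": 0}, {"dx": -0.14, "dy": 0.27, "dz": 0.67, "rx": 0, "ry": 0, "rz": 0, "fingers": 0}, {"dx": 0, "dy": 0, "dz": 0.78, "rx": 0, "ry": 0, "rz": 0, "fingers": 0}, {"dx": 0, "dy": 0, "dz": 0.78, "rx": 0, "ry": 0, "rz": 0, "fingers": 0}, {"dx": 0, "dy": 0, "dz": 0.78, "rx": 0, "ry": 0, "rz": 0, "fingers": 0}, {"dx": 0, "dy": 0, "dz": 0.78, "rx": 0, "ry": 0, "rz": 0, "fingers": 0}, {"dx": 0, "dy": 0, "dz": 0.78, "rx": 0, "ry": 0, "rz": 0, "fingers": 0}, {"dx": 0.33, "dy": 0, "dz": 0, "rx": 0, "ry": 0, "rz": 0, "fingers": 0}, {"dx": 0.34, "dy": 0, "dz": 0, "rx": 0, "ry": 0, "rz": 0, "fingers": 0}, {"dx": 0.33, "dy": 0, "dz": 0, "rx": 0, "ry": 0, "rz": 0, "fingers": 0}, {"dx": 0.33, "dy": 0, "dz": 0, "rx": 0, "ry": 0, "rz": 0, "fingers": 0}]}}

```text
time_s: 4.5
tool_pos: [0.58, -0.1293, 0.0842]
tool_rot: [179.9, 0.1, 99.9]
force: [0.7, -3.4, 1.9]
grip_width: 0.0435
```

```bash
python3 -c "
from h import *
c=snap('w2');s=snap('s2');crop(s,200,150,350,310,3.6,'pics/s2c.png')"
```

```text
4.5 [ 0.58   -0.1293  0.0842] [1.7993e+02 1.4000e-01 9.9900e+01] [ 0.67 -3.36  1.87] 0.0435
4.55 [ 0.5798 -0.1279  0.0841] [1.7995e+02 9.0000e-02 9.9960e+01] [-0.9  -2.14  1.48] 0.0433
```

View pics/w2.png

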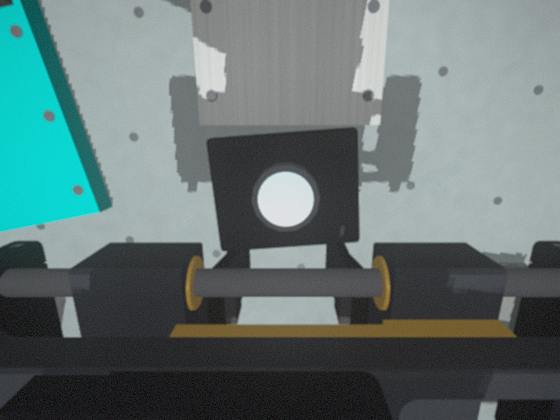

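View pics/s2c.png

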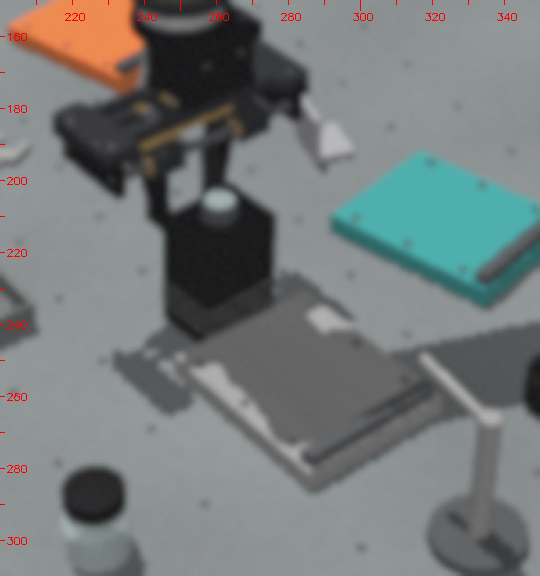

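Call:
{"fn": "carry_out", "kwargs": {"plan": [{"dx": 0.2, "dy": 0, "dz": 0, "rx": 0, "ry": 0, "rz": 0, "fingers": 0}, {"dx": 0.2, "dy": 0, "dz": 0, "rx": 0, "ry": 0, "rz": 0, "fingers": 0}, {"dx": 0.2, "dy": 0, "dz": 0, "rx": 0, "ry": 0, "rz": 0, "fingers": 0}, {"dx": 0.2, "dy": 0, "dz": 0, "rx": 0, "ry": 0, "rz": 0, "fingers": 0}]}}

```text
time_s: 5.1
tool_pos: [0.5771, -0.1084, 0.0849]
tool_rot: [179.8, 0.3, 99.8]
force: [0.5, -7.0, 7.9]
grip_width: 0.0437
```

```bash
python3 -c "
from h import *
c=snap('w3');s=snap('s3');crop(s,200,150,350,310,3.6,'pics/s3c.png')"
```

```text
5.1 [ 0.5771 -0.1084  0.0849] [179.82   0.28  99.76] [ 0.52 -7.03  7.95] 0.0437
5.15 [ 0.577  -0.1067  0.0849] [179.81   0.2   99.82] [ 1.76 -5.    7.38] 0.0435
```

View pics/w3.png

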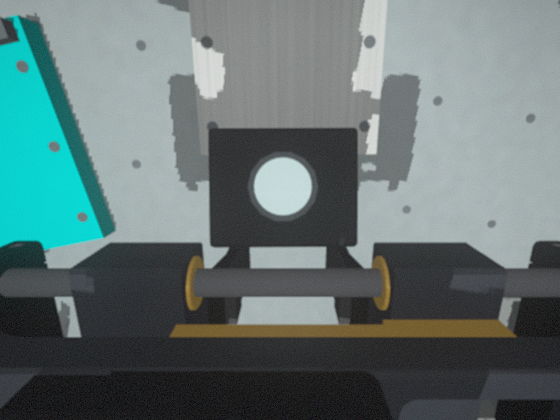

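View pics/s3c.png

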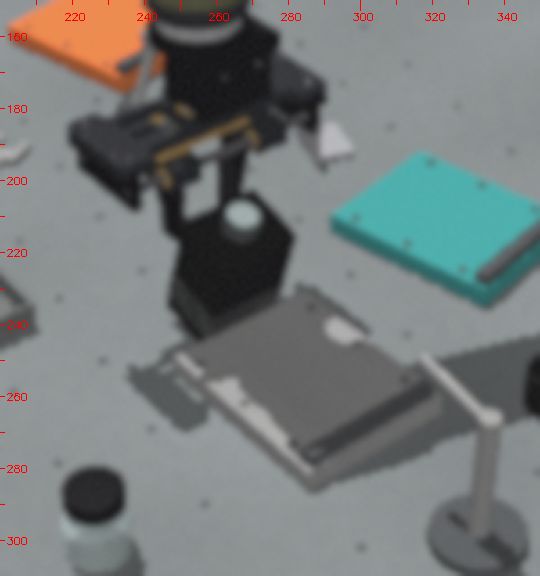

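Call:
{"fn": "carry_out", "kwargs": {"plan": [{"dx": 0.2, "dy": 0, "dz": -0.1, "rx": 0, "ry": 0, "rz": 0, "fingers": 0}, {"dx": 0.2, "dy": 0, "dz": -0.1, "rx": 0, "ry": 0, "rz": 0, "fingers": 0}, {"dx": 0.2, "dy": 0, "dz": -0.05, "rx": 0, "ry": 0, "rz": 0, "fingers": 0}, {"dx": 0.2, "dy": 0, "dz": -0.05, "rx": 0, "ry": 0, "rz": 0, "fingers": 0}]}}

```text
time_s: 5.7
tool_pos: [0.5706, -0.0801, 0.0915]
tool_rot: [-179.9, -0.1, 99.9]
force: [-0.1, -0.4, -0.2]
grip_width: 0.0434
```

```bash
python3 -c "
from h import *
c=snap('w4');s=snap('s4');crop(s,200,150,350,310,3.6,'pics/s4c.png')"
```

```text
5.7 [ 0.5706 -0.0801  0.0915] [-1.7993e+02 -1.0000e-01  9.9910e+01] [-0.05 -0.38 -0.16] 0.0434
5.75 [ 0.5703 -0.079   0.0915] [-1.7991e+02 -1.4000e-01  9.9980e+01] [ 0.28  0.41 -0.62] 0.0435
```

View pics/s4c.png

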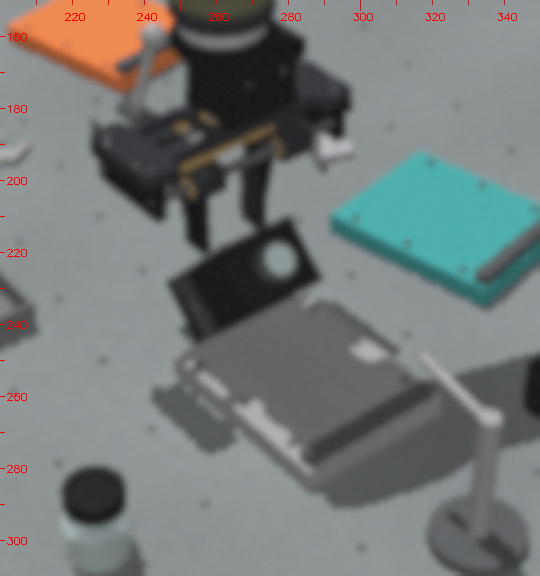

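Call:
{"fn": "carry_out", "kwargs": {"plan": [{"dx": -0.5, "dy": 0, "dz": 0, "rx": 0, "ry": 0, "rz": 0, "fingers": 0}, {"dx": -0.6, "dy": 0, "dz": 0, "rx": 0, "ry": 0, "rz": 0, "fingers": 0}, {"dx": -0.6, "dy": 0, "dz": 0, "rx": 0, "ry": 0, "rz": 0, "fingers": 0}, {"dx": 0, "dy": 0, "dz": 0, "rx": 0, "ry": 0, "rz": 0, "fingers": 0}]}}

```text
time_s: 6.3
tool_pos: [0.5799, -0.1355, 0.0917]
tool_rot: [-180.0, 0.0, 99.6]
force: [-0.3, -0.3, 0.1]
grip_width: 0.0436
```

```bash
python3 -c "
from h import *
c=snap('w5');s=snap('s5');crop(s,200,150,350,310,3.6,'pics/s5c.png')
plan([(S(-.002,-.075,.036),[180,0,100])],f=0)"
```

```text
6.3 [ 0.5799 -0.1355  0.0917] [-1.7997e+02  4.0000e-02  9.9590e+01] [-0.32 -0.31  0.12] 0.0436
6.35 [ 0.5799 -0.1336  0.0918] [-1.7998e+02 -2.0000e-02  9.9710e+01] [ 0.14  1.   -0.23] 0.0434
[{"dx":-0.01,"dy":0.01,"dz":0.62,"rx":0,"ry":0,"rz":-0.01,"fingers":0},{"dx":0,"dy":0.01,"dz":0.62,"rx":0,"ry":0,"rz":0,"fingers":0},{"dx":-0.01,"dy":0.02,"dz":0.62,"rx":0,"ry":0,"rz":-0.01,"fingers":0},{"dx":0,"dy":0,"dz":0,"rx":0,"ry":0,"rz":0,"fingers":0}]
```

View pics/s5c.png

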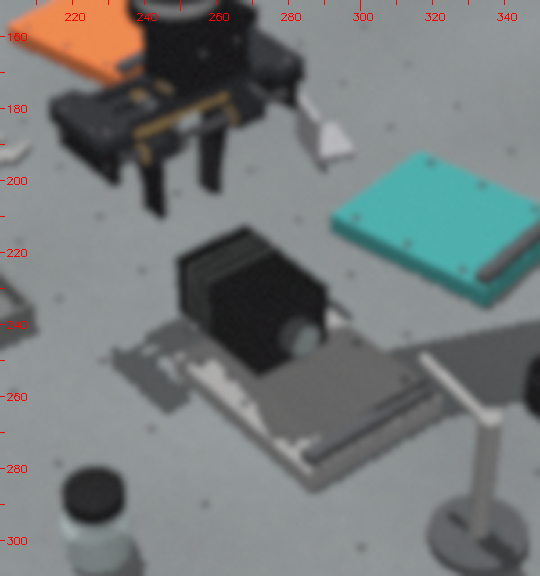

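View pics/w5.png

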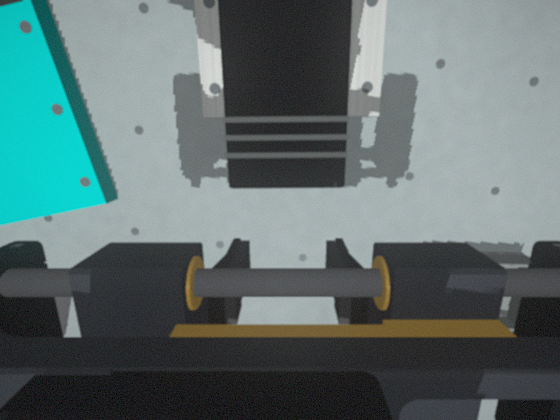

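Call:
{"fn": "carry_out", "kwargs": {"plan": [{"dx": 0, "dy": 0.01, "dz": 0.62, "rx": 0, "ry": 0, "rz": 0, "fingers": 0}, {"dx": 0, "dy": 0.01, "dz": 0.62, "rx": 0, "ry": 0, "rz": -0.01, "fingers": 0}, {"dx": 0, "dy": 0.02, "dz": 0.62, "rx": 0, "ry": 0, "rz": -0.01, "fingers": 0}, {"dx": 0.5, "dy": 0, "dz": 0, "rx": 0, "ry": 0, "rz": 0, "fingers": 0}, {"dx": 0.5, "dy": 0, "dz": 0, "rx": 0, "ry": 0, "rz": 0, "fingers": 0}, {"dx": 0.3, "dy": 0, "dz": 0, "rx": 0, "ry": 0, "rz": 0, "fingers": 0}, {"dx": 0.3, "dy": 0, "dz": 0, "rx": 0, "ry": 0, "rz": 0, "fingers": 0}, {"dx": 0.3, "dy": 0, "dz": 0, "rx": 0, "ry": 0, "rz": 0, "fingers": 0}, {"dx": 0.3, "dy": 0, "dz": 0, "rx": 0, "ry": 0, "rz": 0, "fingers": 0}, {"dx": 0.3, "dy": 0, "dz": 0, "rx": 0, "ry": 0, "rz": 0, "fingers": 0}, {"dx": 0.3, "dy": 0, "dz": 0, "rx": 0, "ry": 0, "rz": 0, "fingers": 0}]}}

```text
time_s: 7.78
tool_pos: [0.5671, -0.0495, 0.0368]
tool_rot: [179.9, 0.1, 100.0]
force: [1.0, -4.6, 3.5]
grip_width: 0.0438
```

```bash
python3 -c "
from h import *
c=snap('w6')
T=np.linalg.inv(STG);p=c['obs']['tool_pos'];print(T[:3,:3]@p+T[:3,3])"
```

```text
7.775 [ 0.5671 -0.0495  0.0368] [1.7994e+02 7.0000e-02 1.0003e+02] [ 1.   -4.58  3.52] 0.0438
[-0.00130645  0.00941347  0.03683688]
```

View pics/w6.png

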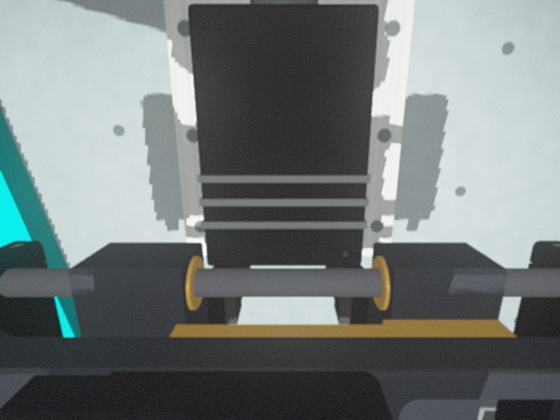

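Call:
{"fn": "carry_out", "kwargs": {"plan": [{"dx": 0.2, "dy": 0, "dz": 0, "rx": 0, "ry": 0, "rz": 0, "fingers": 0}, {"dx": 0.2, "dy": 0, "dz": 0, "rx": 0, "ry": 0, "rz": 0, "fingers": 0}, {"dx": 0.15, "dy": 0, "dz": 0, "rx": 0, "ry": 0, "rz": 0, "fingers": 0}, {"dx": 0, "dy": 0, "dz": 0, "rx": 0, "ry": 0, "rz": 0, "fingers": 0}]}}

```text
time_s: 8.32
tool_pos: [0.564, -0.0327, 0.0366]
tool_rot: [180.0, 0.0, 100.1]
force: [1.2, -3.6, 1.3]
grip_width: 0.0433
```

Call:
{"fn": "carry_out", "kwargs": {"plan": [{"dx": 0.08, "dy": 0, "dz": 0, "rx": 0, "ry": 0, "rz": 0, "fingers": 0}, {"dx": 0.08, "dy": 0, "dz": 0, "rx": 0, "ry": 0, "rz": 0, "fingers": 0}]}}

```text
time_s: 8.57
tool_pos: [0.5633, -0.0292, 0.0365]
tool_rot: [180.0, 0.1, 100.0]
force: [-0.1, -5.1, 3.6]
grip_width: 0.0433
```

```bash
python3 -c "
from h import *
c=snap('w7')
T=np.linalg.inv(STG);p=c['obs']['tool_pos'];print(T[:3,:3]@p+T[:3,3])"
```

```text
8.575 [ 0.5633 -0.0292  0.0365] [1.7997e+02 7.0000e-02 1.0001e+02] [-0.14 -5.09  3.64] 0.0433
[-0.00155539  0.02998182  0.03654302]
```

View pics/w7.png

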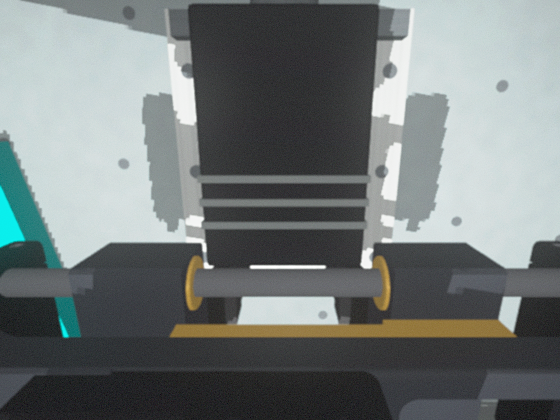

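Call:
{"fn": "carry_out", "kwargs": {"plan": [{"dx": 0.05, "dy": 0, "dz": 0, "rx": 0, "ry": 0, "rz": 0, "fingers": 0}, {"dx": 0.05, "dy": 0, "dz": 0, "rx": 0, "ry": 0, "rz": 0, "fingers": 0}]}}

```text
time_s: 8.88
tool_pos: [0.5631, -0.0284, 0.0366]
tool_rot: [180.0, 0.2, 100.0]
force: [3.2, -10.9, 2.2]
grip_width: 0.0435
```

Call:
{"fn": "carry_out", "kwargs": {"plan": [{"dx": 0.05, "dy": 0, "dz": 0, "rx": 0, "ry": 0, "rz": 0, "fingers": 0}, {"dx": 0.04, "dy": 0, "dz": 0, "rx": 0, "ry": 0, "rz": 0, "fingers": 0}]}}

```text
time_s: 9.12
tool_pos: [0.563, -0.0284, 0.0367]
tool_rot: [179.9, 0.4, 99.9]
force: [3.1, -13.8, 2.5]
grip_width: 0.0436
```

```bash
python3 -c "
from h import *
plan([(S(-.002,-.03,.037),[180,0,100]),(S(-.002,-.05,.2),[180,0,100]),([.55,.2,.25],[180,0,140]),([.56,.42,.25],[180,0,183])],f=-1)"
```

```text
[{"dx":-0.68,"dy":0,"dz":0,"rx":0,"ry":0.01,"rz":0,"fingers":-1},{"dx":-0.67,"dy":-0.01,"dz":0,"rx":0,"ry":0.02,"rz":-0.01,"fingers":-1},{"dx":-0.68,"dy":0,"dz":0,"rx":0.01,"ry":0.01,"rz":0,"fingers":-1},{"dx":-0.09,"dy":0,"dz":-0.78,"rx":0,"ry":0,"rz":0,"fingers":-1},{"dx":-0.1,"dy":0,"dz":-0.77,"rx":0,"ry":0,"rz":0,"fingers":-1},{"dx":-0.09,"dy":0,"dz":-0.78,"rx":0,"ry":0,"rz":0,"fingers":-1},{"dx":-0.1,"dy":0,"dz":-0.78,"rx":0,"ry":0,"rz":0,"fingers":-1},{"dx":-0.09,"dy":0,"dz":-0.77,"rx":0,"ry":0,"rz":0,"fingers":-1},{"dx":-0.1,"dy":0,"dz":-0.78,"rx":0,"ry":0,"rz":0,"fingers":-1},{"dx":-0.09,"dy":-0.01,"dz":-0.77,"rx":0,"ry":0,"rz":0,"fingers":-1},{"dx":0.86,"dy":0.08,"dz":-0.14,"rx":0,"ry":0,"rz":-0.33,"fingers":-1},{"dx":0.84,"dy":0.12,"dz":-0.14,"rx":0,"ry":0,"rz":-0.34,"fingers":-1}]
[{"dx":0.85,"dy":0.18,"dz":-0.14,"rx":0,"ry":0,"rz":-0.33,"fingers":-1},{"dx":0.82,"dy":0.22,"dz":-0.14,"rx":0,"ry":0,"rz":-0.33,"fingers":-1},{"dx":0.82,"dy":0.27,"dz":-0.14,"rx":0,"ry":0,"rz":-0.34,"fingers":-1},{"dx":0.8,"dy":0.32,"dz":-0.14,"rx":0,"ry":0,"rz":-0.33,"fingers":-1},{"dx":0.77,"d
[... 372 characters left out ...]
"rx":0,"ry":0,"rz":-0.33,"fingers":-1},{"dx":0.49,"dy":0.65,"dz":0,"rx":0,"ry":0,"rz":-0.48,"fingers":-1},{"dx":0.44,"dy":0.69,"dz":0,"rx":0,"ry":0,"rz":-0.48,"fingers":-1}]
[{"dx":0.38,"dy":0.72,"dz":0,"rx":0,"ry":0,"rz":-0.47,"fingers":-1},{"dx":0.32,"dy":0.75,"dz":0,"rx":0,"ry":0,"rz":-0.48,"fingers":-1},{"dx":0.26,"dy":0.77,"dz":0,"rx":0,"ry":0,"rz":-0.48,"fingers":-1},{"dx":0.19,"dy":0.8,"dz":0,"rx":0,"ry":0,"rz":-0.48,"fingers":-1},{"dx":0.12,"dy":0.8,"dz":0,"rx":0,"ry":0,"rz":-0.47,"fingers":-1},{"dx":0.06,"dy":0.82,"dz":0,"rx":0,"ry":0,"rz":-0.48,"fingers":-1},{"dx":-0.02,"dy":0.81,"dz":0,"rx":0,"ry":0,"rz":-0.48,"fingers":-1},{"dx":0,"dy":0,"dz":0,"rx":0,"ry":0,"rz":0,"fingers":-1}]
```

Call:
{"fn": "carry_out", "kwargs": {"plan": [{"dx": -0.68, "dy": 0, "dz": 0, "rx": 0, "ry": 0, "rz": 0, "fingers": 0}, {"dx": -0.67, "dy": 0, "dz": 0, "rx": 0, "ry": 0, "rz": 0, "fingers": 0}, {"dx": -0.68, "dy": 0, "dz": 0, "rx": 0, "ry": 0, "rz": 0, "fingers": 0}, {"dx": -0.09, "dy": 0, "dz": -0.78, "rx": 0, "ry": 0, "rz": 0, "fingers": -1}, {"dx": -0.1, "dy": 0, "dz": -0.77, "rx": 0, "ry": 0, "rz": 0, "fingers": -1}, {"dx": -0.09, "dy": 0, "dz": -0.78, "rx": 0, "ry": 0, "rz": 0, "fingers": -1}, {"dx": -0.1, "dy": 0, "dz": -0.78, "rx": 0, "ry": 0, "rz": 0, "fingers": -1}, {"dx": -0.09, "dy": 0, "dz": -0.77, "rx": 0, "ry": 0, "rz": 0, "fingers": -1}, {"dx": -0.1, "dy": 0, "dz": -0.78, "rx": 0, "ry": 0, "rz": 0, "fingers": -1}, {"dx": -0.09, "dy": -0.01, "dz": -0.77, "rx": 0, "ry": 0, "rz": 0, "fingers": -1}]}}

```text
time_s: 10.38
tool_pos: [0.5755, -0.1028, 0.1996]
tool_rot: [-180.0, -0.1, 100.0]
force: [0.2, -0.2, 0.2]
grip_width: 0.087
```

```bash
python3 -c "
from h import *
c=snap('w8');crop(c,160,0,460,240,2.6,'pics/w8c.png')"
```

```text
10.375 [ 0.5755 -0.1028  0.1996] [-1.7998e+02 -5.0000e-02  1.0004e+02] [ 0.17 -0.2   0.18] 0.087
```

View pics/w8c.png

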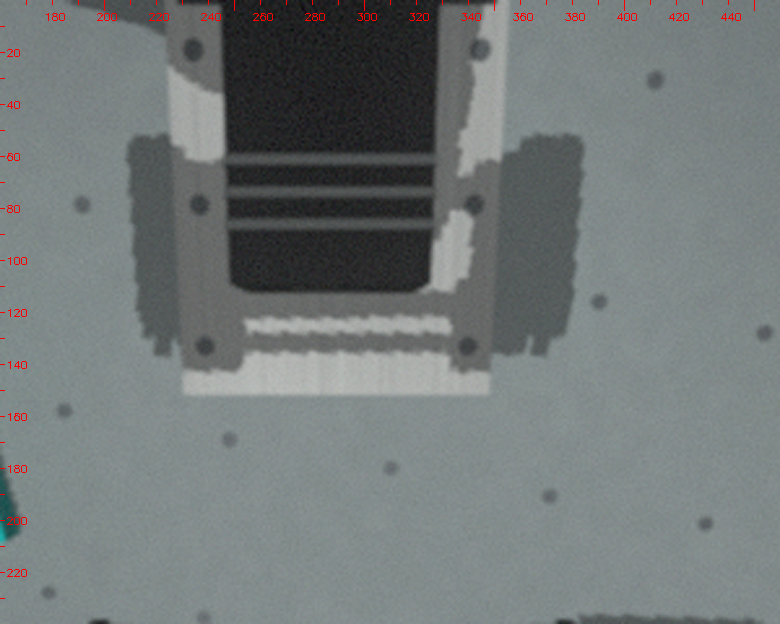

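Call:
{"fn": "carry_out", "kwargs": {"plan": [{"dx": 0.86, "dy": 0.08, "dz": -0.14, "rx": 0, "ry": 0, "rz": -0.33, "fingers": -1}, {"dx": 0.84, "dy": 0.12, "dz": -0.14, "rx": 0, "ry": 0, "rz": -0.34, "fingers": -1}, {"dx": 0.85, "dy": 0.18, "dz": -0.14, "rx": 0, "ry": 0, "rz": -0.33, "fingers": -1}, {"dx": 0.82, "dy": 0.22, "dz": -0.14, "rx": 0, "ry": 0, "rz": -0.33, "fingers": -1}, {"dx": 0.82, "dy": 0.27, "dz": -0.14, "rx": 0, "ry": 0, "rz": -0.34, "fingers": -1}]}}

```text
time_s: 11.05
tool_pos: [0.5641, 0.0283, 0.2203]
tool_rot: [-180.0, 0.0, 117.0]
force: [-0.4, 0.3, -0.8]
grip_width: 0.0871
```

```bash
python3 -c "
from h import *
c=snap('w9');crop(c,160,0,460,240,2.6,'pics/w9c.png')"
```

```text
11.05 [0.5641 0.0283 0.2203] [-179.99    0.    117.03] [-0.44  0.31 -0.81] 0.0871
```

View pics/w9c.png

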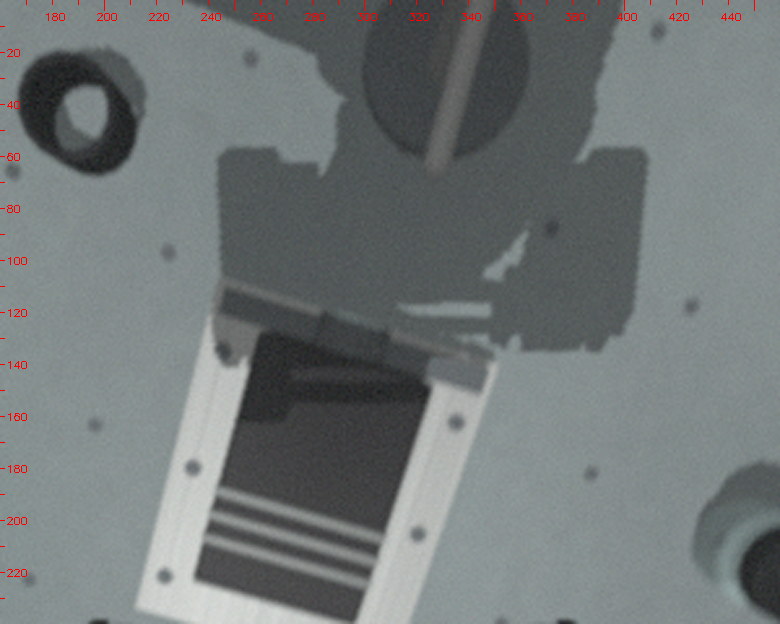

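Call:
{"fn": "carry_out", "kwargs": {"plan": [{"dx": 0.8, "dy": 0.32, "dz": -0.14, "rx": 0, "ry": 0, "rz": -0.33, "fingers": -1}, {"dx": 0.77, "dy": 0.36, "dz": -0.13, "rx": 0, "ry": 0, "rz": -0.33, "fingers": -1}, {"dx": 0.76, "dy": 0.41, "dz": -0.14, "rx": 0, "ry": 0, "rz": -0.34, "fingers": -1}, {"dx": 0.73, "dy": 0.45, "dz": -0.14, "rx": 0, "ry": 0, "rz": -0.33, "fingers": -1}, {"dx": 0.7, "dy": 0.5, "dz": -0.14, "rx": 0, "ry": 0, "rz": -0.33, "fingers": -1}, {"dx": 0.68, "dy": 0.53, "dz": -0.14, "rx": 0, "ry": 0, "rz": -0.34, "fingers": -1}, {"dx": 0.64, "dy": 0.57, "dz": -0.14, "rx": 0, "ry": 0, "rz": -0.33, "fingers": -1}, {"dx": 0.49, "dy": 0.65, "dz": 0, "rx": 0, "ry": 0, "rz": -0.48, "fingers": -1}, {"dx": 0.44, "dy": 0.69, "dz": 0, "rx": 0, "ry": 0, "rz": -0.48, "fingers": -1}, {"dx": 0.38, "dy": 0.72, "dz": 0, "rx": 0, "ry": 0, "rz": -0.47, "fingers": -1}, {"dx": 0.32, "dy": 0.75, "dz": 0, "rx": 0, "ry": 0, "rz": -0.48, "fingers": -1}, {"dx": 0.26, "dy": 0.77, "dz": 0, "rx": 0, "ry": 0, "rz": -0.48, "fingers": -1}]}}

```text
time_s: 12.6
tool_pos: [0.5541, 0.3295, 0.2492]
tool_rot: [-180.0, -0.0, 164.2]
force: [0.3, -0.5, 0.2]
grip_width: 0.0871
```

Call:
{"fn": "carry_out", "kwargs": {"plan": [{"dx": 0.19, "dy": 0.8, "dz": 0, "rx": 0, "ry": 0, "rz": -0.48, "fingers": -1}, {"dx": 0.12, "dy": 0.8, "dz": 0, "rx": 0, "ry": 0, "rz": -0.47, "fingers": -1}, {"dx": 0.06, "dy": 0.82, "dz": 0, "rx": 0, "ry": 0, "rz": -0.48, "fingers": -1}, {"dx": -0.02, "dy": 0.81, "dz": 0, "rx": 0, "ry": 0, "rz": -0.48, "fingers": -1}, {"dx": 0, "dy": 0, "dz": 0, "rx": 0, "ry": 0, "rz": 0, "fingers": -1}]}}

```text
time_s: 13.22
tool_pos: [0.5571, 0.4285, 0.2485]
tool_rot: [179.9, -0.1, -176.7]
force: [-1.3, 0.3, 0.3]
grip_width: 0.0874
```

```bash
python3 -c "
from h import *
c=snap('w10');crop(c,140,0,560,240,1.9,'pics/w10c.png')"
```

```text
13.225 [0.5571 0.4285 0.2485] [ 1.7992e+02 -1.2000e-01 -1.7672e+02] [-1.32  0.29  0.29] 0.0874
```

View pics/w10c.png

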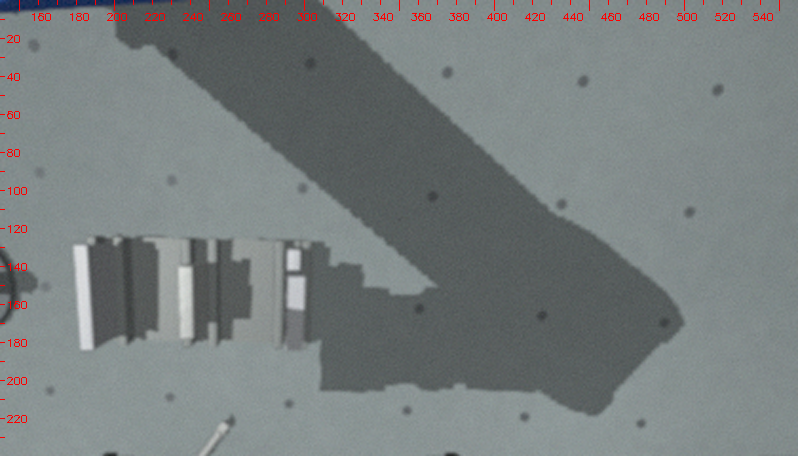

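```bash
python3 -c "
from h import *
c=load('w10');c['color']=np.clip(c['color'].astype(float)*1.3,0,255).astype(np.uint8);crop(c,240,110,340,195,7.5,'pics/w10d.png')
W=wT(c,c['obs']);print(W.round(3))
T=Tz(.519,.432,3)
for a in [(.018,0,.127),(-.018,0,.127),(.03,0,.061),(-.03,0,.061)]:
  print(a,proj(c,T[:3,:3]@np.array(a)+T[:3,3],W).round(1))"
```

```text
[[-0.057  0.963  0.262  0.486]
 [ 0.998  0.054  0.016  0.424]
 [ 0.001  0.263 -0.965  0.411]
 [ 0.     0.     0.     1.   ]]
(0.018, 0, 0.127) [293.8 182.6]
(-0.018, 0, 0.127) [294.2 143.6]
(0.03, 0, 0.061) [292.5 182.8]
(-0.03, 0, 0.061) [293.  129.3]
```

View pics/w10d.png

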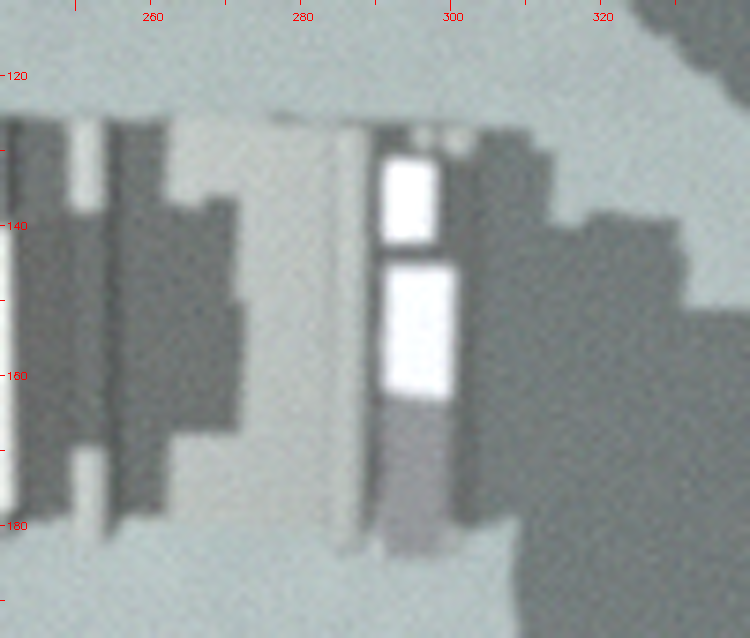

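```bash
python3 -c "
from h import *
c=load('w10');W=wT(c,c['obs'])
for z in (.127,):
  a=pw(c,295.8,144.8,z,W);b=pw(c,295.2,184.2,z,W);print(a,b,(a+b)/2,np.linalg.norm(a-b),np.degrees(np.arctan2((b-a)[1],(b-a)[0])))
a=pw(c,294.6,131,.061,W);print('shoulder end',a)
# blank plate z .076, narrow .086 directions
a=pw(c,181,129,.076,W);b=pw(c,186.5,183.5,.076,W);print(a,b,np.degrees(np.arctan2((b-a)[1],(b-a)[0])))
"
```

```text
[0.50201591 0.43257625 0.127     ] [0.53838174 0.43433881 0.127     ] [0.52019882 0.43345753 0.127     ] 0.03640851980537422 2.774801174523501
shoulder end [0.49071567 0.43235445 0.061     ]
[0.49532062 0.31150795 0.076     ] [0.55375325 0.31557418 0.076     ] 3.980704718212355
```

```bash
python3 -c "
from h import *
c=load('w9');t=load('top0');s=load('scene0')
c['color']=np.clip(c['color'].astype(float)*1.5,0,255).astype(np.uint8)
crop(c,290,0,380,80,7.5,'pics/w9d.png');crop(t,165,190,215,235,14,'pics/t0d.png');crop(s,305,235,365,315,7.4,'pics/s0d.png')"
```

```text
(no output)
```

View pics/w9d.png

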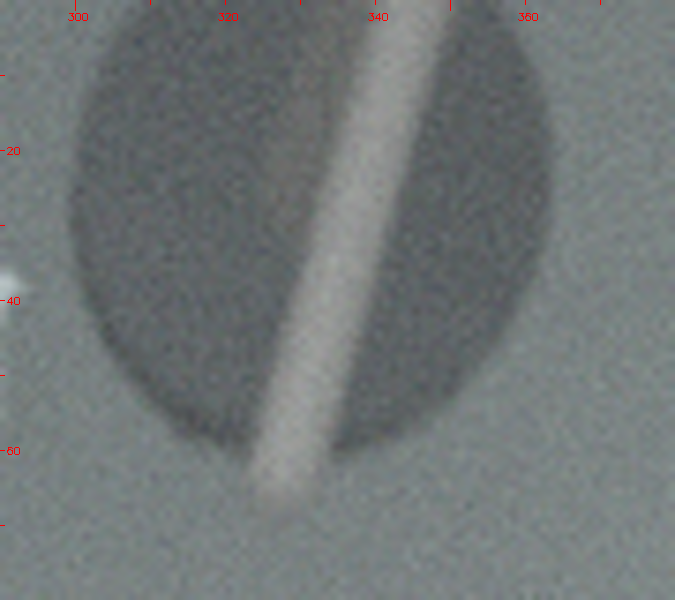

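View pics/t0d.png

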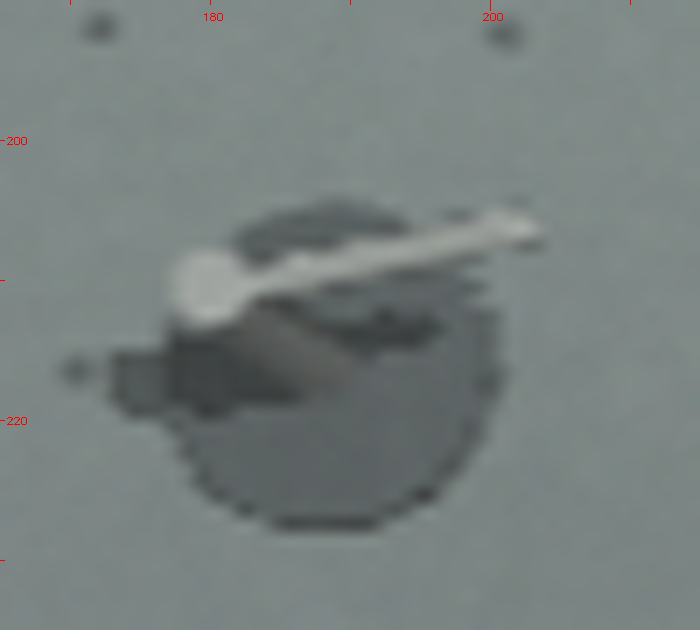

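View pics/s0d.png

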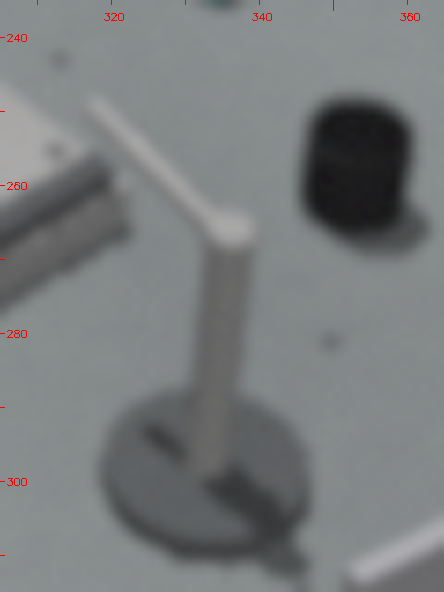

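```bash
python3 -c "
from h import *
c=load('w9');W=wT(c,c['obs']);t=load('top0');s=load('scene0')
e=(0,-.066,.1238)
tl=[(e,(203.5,206)),((0,0,.116),(180,210.5)),((0,0,.005),(188.8,216))]
sl=[(e,(316.8,247.8)),((0,0,.116),(336,266)),((0,0,.005),(332.7,298))]
wl=[(e,(327.5,67))]
for v in ([(t,None,tl)],[(s,None,sl)],[(t,None,tl),(c,W,wl)],[(t,None,tl),(s,None,sl),(c,W,wl)]):
  x,r=fit(v,[.53,.2,5]);T=Tz(*x);print(x.round(4),(T[:3,:3]@np.array([0,-.062,.123])+T[:3,3]).round(4),abs(r).max().round(2))
print(pw(c,327.5,67,.1238,W),pw(c,343,10,.117,W))
d=pw(c,327.5,67,.1238,W)-pw(c,343,10,.117,W);print(np.degrees(np.arctan2(d[0],-d[1])))
print(pw(c,331.5,27,.008,W))
"
```

```text
[ 0.5264  0.2052 10.5966] [0.5378 0.1442 0.123 ] 0.24
[0.5246 0.2091 9.7679] [0.5351 0.148  0.123 ] 0.74
[ 0.5259  0.2097 12.439 ] [0.5392 0.1491 0.123 ] 1.76
[ 0.5253  0.2096 12.7012] [0.5389 0.1492 0.123 ] 1.76
[0.54011252 0.14577558 0.1238    ] [0.5314441  0.18769273 0.117     ]
11.684003210979778
[0.52805107 0.2071536  0.008     ]
```

```bash
python3 -c "
from h import *
plan([([.5202,.4335,.15],[180,0,-176.7]),([.5202,.4335,.101],[180,0,-176.7],.02)],f=-1)"
```

```text
[{"dx":0.31,"dy":0.07,"dz":0.82,"rx":0,"ry":0,"rz":0,"fingers":-1},{"dx":0.31,"dy":0.07,"dz":0.83,"rx":0,"ry":0,"rz":-0.01,"fingers":-1},{"dx":0.31,"dy":0.08,"dz":0.82,"rx":0,"ry":-0.01,"rz":0,"fingers":-1},{"dx":0.31,"dy":0.07,"dz":0.82,"rx":0,"ry":0,"rz":-0.01,"fingers":-1},{"dx":0,"dy":0,"dz":0.55,"rx":0,"ry":0,"rz":0,"fingers":-1},{"dx":0,"dy":0,"dz":0.54,"rx":0,"ry":0,"rz":0,"fingers":-1},{"dx":0,"dy":0,"dz":0.55,"rx":0,"ry":0,"rz":0,"fingers":-1},{"dx":0,"dy":0,"dz":0,"rx":0,"ry":0,"rz":0,"fingers":-1}]
```

Call:
{"fn": "carry_out", "kwargs": {"plan": [{"dx": 0.31, "dy": 0.07, "dz": 0.82, "rx": 0, "ry": 0, "rz": 0, "fingers": -1}, {"dx": 0.31, "dy": 0.07, "dz": 0.83, "rx": 0, "ry": 0, "rz": 0, "fingers": -1}, {"dx": 0.31, "dy": 0.08, "dz": 0.82, "rx": 0, "ry": 0, "rz": 0, "fingers": -1}, {"dx": 0.31, "dy": 0.07, "dz": 0.82, "rx": 0, "ry": 0, "rz": 0, "fingers": -1}, {"dx": 0, "dy": 0, "dz": 0.55, "rx": 0, "ry": 0, "rz": 0, "fingers": -1}, {"dx": 0, "dy": 0, "dz": 0.54, "rx": 0, "ry": 0, "rz": 0, "fingers": -1}, {"dx": 0, "dy": 0, "dz": 0.55, "rx": 0, "ry": 0, "rz": 0, "fingers": -1}, {"dx": 0, "dy": 0, "dz": 0, "rx": 0, "ry": 0, "rz": 0, "fingers": -1}]}}

```text
time_s: 14.28
tool_pos: [0.521, 0.4315, 0.0996]
tool_rot: [-179.9, -0.1, -177.0]
force: [-0.3, -0.2, 0.0]
grip_width: 0.0869
```

```bash
python3 -c "
from h import *
c=snap('w11');s=snap('s11');crop(s,300,260,450,400,4,'pics/s11c.png')"
```

```text
14.275 [0.521  0.4315 0.0996] [-1.7991e+02 -1.1000e-01 -1.7697e+02] [-0.32 -0.15  0.02] 0.0869
14.325 [0.5213 0.4321 0.1008] [-1.7997e+02 -5.0000e-02 -1.7697e+02] [0.82 0.08 0.29] 0.087
```

View pics/w11.png

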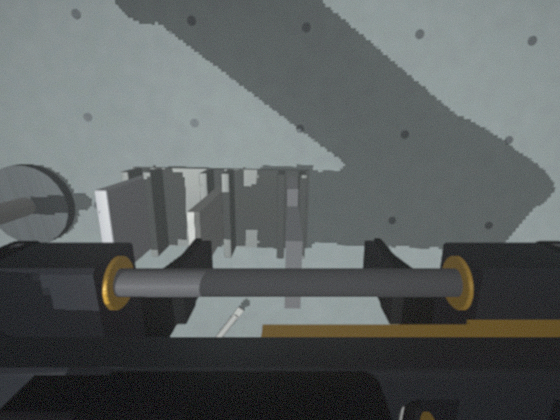

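View pics/s11c.png

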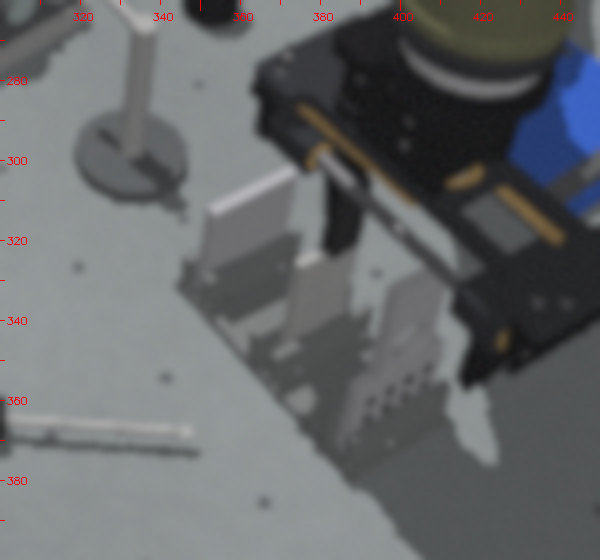

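Call:
{"fn": "carry_out", "kwargs": {"plan": [{"dx": 0, "dy": 0.05, "dz": 0, "rx": 0, "ry": 0, "rz": 0, "fingers": 1}, {"dx": 0, "dy": 0, "dz": 0, "rx": 0, "ry": 0, "rz": 0, "fingers": 1}, {"dx": 0, "dy": 0, "dz": 0, "rx": 0, "ry": 0, "rz": 0, "fingers": 1}, {"dx": 0, "dy": 0, "dz": 0, "rx": 0, "ry": 0, "rz": 0, "fingers": 1}, {"dx": 0, "dy": 0, "dz": 0, "rx": 0, "ry": 0, "rz": 0, "fingers": 1}, {"dx": 0, "dy": 0, "dz": 0, "rx": 0, "ry": 0, "rz": 0, "fingers": 1}], "force": 25}}

```text
time_s: 15.12
tool_pos: [0.5211, 0.4338, 0.1013]
tool_rot: [-180.0, -0.0, -176.9]
force: [0.5, 0.0, 0.1]
grip_width: 0.035
```

Call:
{"fn": "carry_out", "kwargs": {"plan": [{"dx": 0, "dy": 0, "dz": 0, "rx": 0, "ry": 0, "rz": 0, "fingers": 1}, {"dx": 0, "dy": 0, "dz": 0, "rx": 0, "ry": 0, "rz": 0, "fingers": 1}, {"dx": 0, "dy": 0, "dz": 0, "rx": 0, "ry": 0, "rz": 0, "fingers": 1}, {"dx": 0, "dy": 0, "dz": 0, "rx": 0, "ry": 0, "rz": 0, "fingers": 1}, {"dx": 0, "dy": 0, "dz": 0, "rx": 0, "ry": 0, "rz": 0, "fingers": 1}]}}

```text
time_s: 15.75
tool_pos: [0.5211, 0.4339, 0.1013]
tool_rot: [-180.0, 0.0, -176.9]
force: [0.1, -0.4, -0.4]
grip_width: 0.0081
```

```bash
python3 -c "
from h import *
plan([([.521,.434,.16],[180,0,-176.9],.02),([.521,.434,.24],[180,0,-176.9]),([.543,.125,.25],[180,0,-168.7])],f=1)"
```

```text
[{"dx":0,"dy":0,"dz":-0.65,"rx":0,"ry":0,"rz":0,"fingers":1},{"dx":0,"dy":0,"dz":-0.65,"rx":0,"ry":0,"rz":0,"fingers":1},{"dx":0,"dy":0,"dz":-0.66,"rx":0,"ry":0,"rz":0,"fingers":1},{"dx":0,"dy":0,"dz":-0.89,"rx":0,"ry":0,"rz":0,"fingers":1},{"dx":0,"dy":0,"dz":-0.89,"rx":0,"ry":0,"rz":0,"fingers":1},{"dx":0,"dy":0,"dz":-0.88,"rx":0,"ry":0,"rz":0,"fingers":1},{"dx":-0.01,"dy":-0.86,"dz":-0.03,"rx":0,"ry":0,"rz":-0.07,"fingers":1},{"dx":-0.01,"dy":-0.86,"dz":-0.03,"rx":0,"ry":0,"rz":-0.07,"fingers":1},{"dx":0.01,"dy":-0.86,"dz":-0.02,"rx":0,"ry":0,"rz":-0.07,"fingers":1},{"dx":0.01,"dy":-0.86,"dz":-0.03,"rx":0,"ry":0,"rz":-0.06,"fingers":1},{"dx":0.03,"dy":-0.86,"dz":-0.03,"rx":0,"ry":0,"rz":-0.07,"fingers":1},{"dx":0.03,"dy":-0.86,"dz":-0.03,"rx":0,"ry":0,"rz":-0.07,"fingers":1}]
[{"dx":0.05,"dy":-0.86,"dz":-0.03,"rx":0,"ry":0,"rz":-0.07,"fingers":1},{"dx":0.06,"dy":-0.86,"dz":-0.02,"rx":0,"ry":0,"rz":-0.07,"fingers":1},{"dx":0.07,"dy":-0.85,"dz":-0.03,"rx":0,"ry":0,"rz":-0.07,"fingers":1},{"dx":0.07,"dy":-0.86,"dz":-0.03,"rx":0,"ry":0,"rz":-0.07,"fingers":1},{"dx":0.09,"dy":-0.86,"dz":-0.03,"rx":0,"ry":0,"rz":-0.07,"fingers":1},{"dx":0.1,"dy":-0.85,"dz":-0.03,"rx":0,"ry":0,"rz":-0.06,"fingers":1},{"dx":0,"dy":0,"dz":0,"rx":0,"ry":0,"rz":0,"fingers":1}]
```

Call:
{"fn": "carry_out", "kwargs": {"plan": [{"dx": 0, "dy": 0, "dz": -0.65, "rx": 0, "ry": 0, "rz": 0, "fingers": 1}, {"dx": 0, "dy": 0, "dz": -0.65, "rx": 0, "ry": 0, "rz": 0, "fingers": 1}, {"dx": 0, "dy": 0, "dz": -0.66, "rx": 0, "ry": 0, "rz": 0, "fingers": 1}, {"dx": 0, "dy": 0, "dz": -0.89, "rx": 0, "ry": 0, "rz": 0, "fingers": 1}, {"dx": 0, "dy": 0, "dz": -0.89, "rx": 0, "ry": 0, "rz": 0, "fingers": 1}, {"dx": 0, "dy": 0, "dz": -0.88, "rx": 0, "ry": 0, "rz": 0, "fingers": 1}]}}

```text
time_s: 16.5
tool_pos: [0.5211, 0.434, 0.2424]
tool_rot: [180.0, 0.1, -176.9]
force: [0.3, 0.4, -0.2]
grip_width: 0.0077
```

```bash
python3 -c "
from h import *
c=snap('w12');s=snap('s12');crop(s,320,200,470,400,3,'pics/s12c.png')"
```

```text
16.5 [0.5211 0.434  0.2424] [ 1.7997e+02  7.0000e-02 -1.7694e+02] [ 0.34  0.37 -0.24] 0.0077
16.55 [0.522  0.4354 0.2465] [ 179.76    0.31 -176.96] [0.61 1.03 2.81] 0.0077
```

View pics/w12.png

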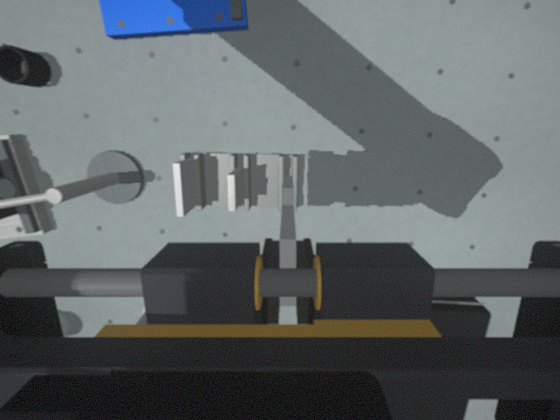

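View pics/s12c.png

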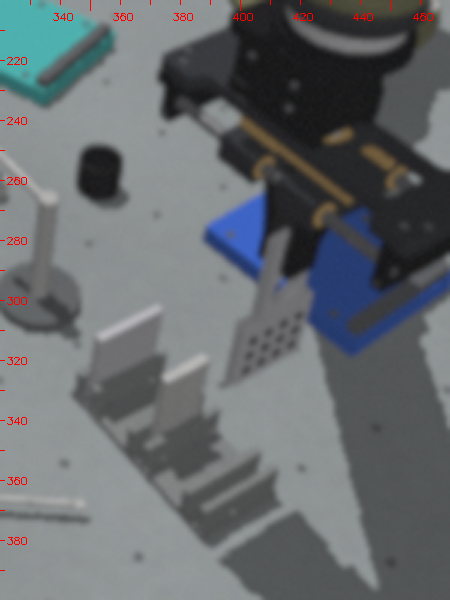

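Call:
{"fn": "carry_out", "kwargs": {"plan": [{"dx": -0.01, "dy": -0.86, "dz": -0.03, "rx": 0, "ry": 0, "rz": -0.07, "fingers": 1}, {"dx": -0.01, "dy": -0.86, "dz": -0.03, "rx": 0, "ry": 0, "rz": -0.07, "fingers": 1}, {"dx": 0.01, "dy": -0.86, "dz": -0.02, "rx": 0, "ry": 0, "rz": -0.07, "fingers": 1}, {"dx": 0.01, "dy": -0.86, "dz": -0.03, "rx": 0, "ry": 0, "rz": -0.06, "fingers": 1}, {"dx": 0.03, "dy": -0.86, "dz": -0.03, "rx": 0, "ry": 0, "rz": -0.07, "fingers": 1}, {"dx": 0.03, "dy": -0.86, "dz": -0.03, "rx": 0, "ry": 0, "rz": -0.07, "fingers": 1}, {"dx": 0.05, "dy": -0.86, "dz": -0.03, "rx": 0, "ry": 0, "rz": -0.07, "fingers": 1}, {"dx": 0.06, "dy": -0.86, "dz": -0.02, "rx": 0, "ry": 0, "rz": -0.07, "fingers": 1}, {"dx": 0.07, "dy": -0.85, "dz": -0.03, "rx": 0, "ry": 0, "rz": -0.07, "fingers": 1}, {"dx": 0.07, "dy": -0.86, "dz": -0.03, "rx": 0, "ry": 0, "rz": -0.07, "fingers": 1}, {"dx": 0.09, "dy": -0.86, "dz": -0.03, "rx": 0, "ry": 0, "rz": -0.07, "fingers": 1}, {"dx": 0.1, "dy": -0.85, "dz": -0.03, "rx": 0, "ry": 0, "rz": -0.06, "fingers": 1}]}}

```text
time_s: 18.1
tool_pos: [0.5426, 0.124, 0.2496]
tool_rot: [-180.0, -0.0, -168.7]
force: [-0.0, 0.3, -0.6]
grip_width: 0.0078
```

Call:
{"fn": "carry_out", "kwargs": {"plan": [{"dx": 0, "dy": 0, "dz": 0, "rx": 0, "ry": 0, "rz": 0, "fingers": 1}, {"dx": 0, "dy": 0, "dz": 0, "rx": 0, "ry": 0, "rz": 0, "fingers": 1}]}}

```text
time_s: 18.35
tool_pos: [0.5425, 0.1261, 0.25]
tool_rot: [180.0, -0.0, -168.7]
force: [-0.6, 0.2, -0.3]
grip_width: 0.008
```

```bash
python3 -c "
from h import *
c=snap('w13');crop(c,180,80,480,330,2.6,'pics/w13c.png')"
```

```text
18.35 [0.5425 0.1261 0.25  ] [ 1.7997e+02 -2.0000e-02 -1.6870e+02] [-0.59  0.22 -0.27] 0.008
```

View pics/w13c.png

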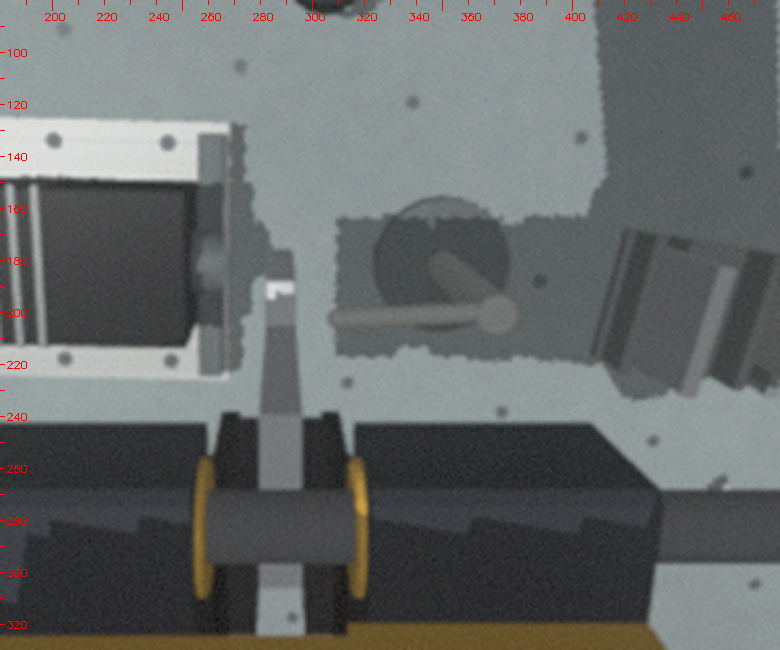

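```bash
python3 -c "
from h import *
a=load('w9');b=load('w13');Wa=wT(a,a['obs']);Wb=wT(b,b['obs'])
print(tri([ray(a,327.5,67,Wa),ray(b,306.5,202.3,Wb)]))
e=pw(b,306.5,202.3,.1238,Wb);r=pw(b,371,201,.116,Wb);print(e,r);d=r-e;print(np.degrees(np.arctan2(-d[0],d[1])),np.linalg.norm(d))
# plate: lower shoulder/ bottom edge at wrist view predicted
o=b['obs'];T=np.eye(4);T[:3,:3]=rm(o['tool_rot']).as_matrix();T[:3,3]=o['tool_pos']
for x in (-.018,.018,.030): 
  for z in (-.026,.0407,.0953): print(x,z,proj(b,(T@[x,0,z,1])[:3],Wb).round(1))
"
```

```text
(array([0.5396194 , 0.14446964, 0.12554318]), [np.float64(0.0010190274100823336), np.float64(0.0010190274100823726)])
[0.53954252 0.14374253 0.1238    ] [0.52744623 0.20754093 0.116     ]
10.735937604384677 0.06540180431129007
-0.018 -0.026 [288.9 308.1]
-0.018 0.0407 [288.5 254.6]
-0.018 0.0953 [288.3 229.7]
0.018 -0.026 [288.9 241.7]
0.018 0.0407 [288.5 206.2]
0.018 0.0953 [288.3 190.1]
0.03 -0.026 [289.  217.6]
0.03 0.0407 [288.5 189. ]
0.03 0.0953 [288.3 176.2]
```

```bash
cat >>h.py <<'E'
def PG(s,dz=0,off=.0203):
    return np.array([.5397-.191*s,.1441+.982*s,.1240-.2126*s+dz+off])
E
python3 -c "
from h import *
print(PG(-.016));plan([(PG(-.017),[180,0,-169.2])],f=1)"
```

```text
[0.542756  0.128388  0.1477016]
[{"dx":0,"dy":0.01,"dz":0.85,"rx":0,"ry":0,"rz":0.01,"fingers":1},{"dx":-0.01,"dy":0,"dz":0.85,"rx":0,"ry":0,"rz":0.02,"fingers":1},{"dx":0,"dy":0.01,"dz":0.85,"rx":0,"ry":0,"rz":0.01,"fingers":1},{"dx":-0.01,"dy":0,"dz":0.85,"rx":0,"ry":0,"rz":0.02,"fingers":1},{"dx":0,"dy":0,"dz":0,"rx":0,"ry":0,"rz":0,"fingers":1}]
```

Call:
{"fn": "carry_out", "kwargs": {"plan": [{"dx": 0, "dy": 0.01, "dz": 0.85, "rx": 0, "ry": 0, "rz": 0.01, "fingers": 1}, {"dx": -0.01, "dy": 0, "dz": 0.85, "rx": 0, "ry": 0, "rz": 0.02, "fingers": 1}, {"dx": 0, "dy": 0.01, "dz": 0.85, "rx": 0, "ry": 0, "rz": 0.01, "fingers": 1}, {"dx": -0.01, "dy": 0, "dz": 0.85, "rx": 0, "ry": 0, "rz": 0.02, "fingers": 1}, {"dx": 0, "dy": 0, "dz": 0, "rx": 0, "ry": 0, "rz": 0, "fingers": 1}, {"dx": 0, "dy": 0, "dz": 0, "rx": 0, "ry": 0, "rz": 0, "fingers": 1}]}}

```text
time_s: 19.15
tool_pos: [0.5438, 0.127, 0.1491]
tool_rot: [180.0, 0.1, -169.3]
force: [0.8, 0.7, -1.1]
grip_width: 0.0079
```

```bash
python3 -c "
from h import *
c=snap('w14');crop(c,180,80,480,330,2.6,'pics/w14c.png');s=snap('s14');crop(s,230,180,390,320,4.5,'pics/s14c.png')
plan([(PG(.026),[180,0,-169.2],.006)],f=1)"
```

```text
19.15 [0.5438 0.127  0.1491] [ 1.7997e+02  7.0000e-02 -1.6926e+02] [ 0.84  0.71 -1.07] 0.0079
19.2 [0.5441 0.1268 0.1494] [ 1.7999e+02  1.1000e-01 -1.6928e+02] [ 0.68 -0.71  0.  ] 0.008
[{"dx":0.01,"dy":0.18,"dz":0.04,"rx":0,"ry":0,"rz":0,"fingers":1},{"dx":0,"dy":0.19,"dz":0.05,"rx":0,"ry":0,"rz":0,"fingers":1},{"dx":0.01,"dy":0.18,"dz":0.04,"rx":0,"ry":0,"rz":0,"fingers":1},{"dx":0,"dy":0.19,"dz":0.05,"rx":0,"ry":0.01,"rz":-0.01,"fingers":1},{"dx":0.01,"dy":0.18,"dz":0.04,"rx":0,"ry":0,"rz":0,"fingers":1},{"dx":0,"dy":0.18,"dz":0.05,"rx":0,"ry":0,"rz":0,"fingers":1},{"dx":0.01,"dy":0.19,"dz":0.04,"rx":0,"ry":0,"rz":0,"fingers":1},{"dx":0,"dy":0.18,"dz":0.05,"rx":0,"ry":0,"rz":0,"fingers":1},{"dx":0,"dy":0,"dz":0,"rx":0,"ry":0,"rz":0,"fingers":1}]
```

View pics/w14c.png

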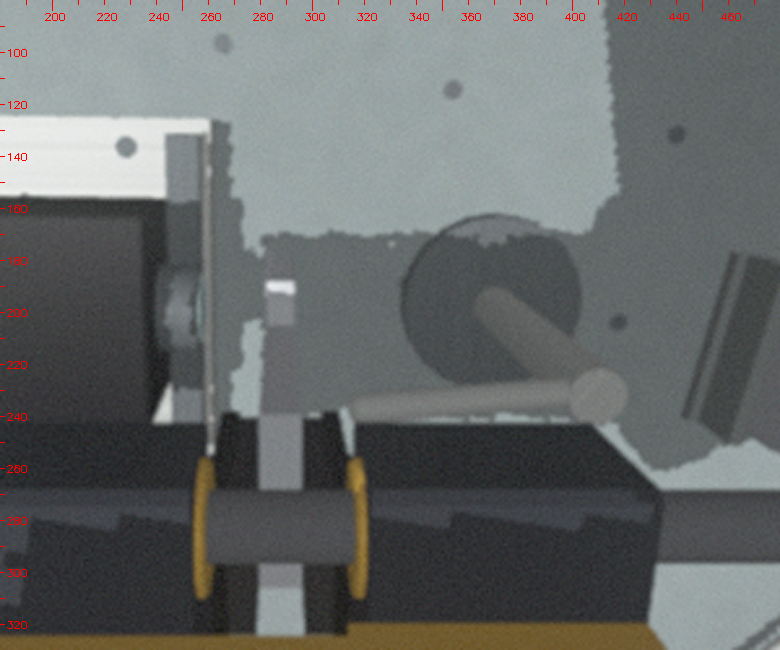

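View pics/s14c.png

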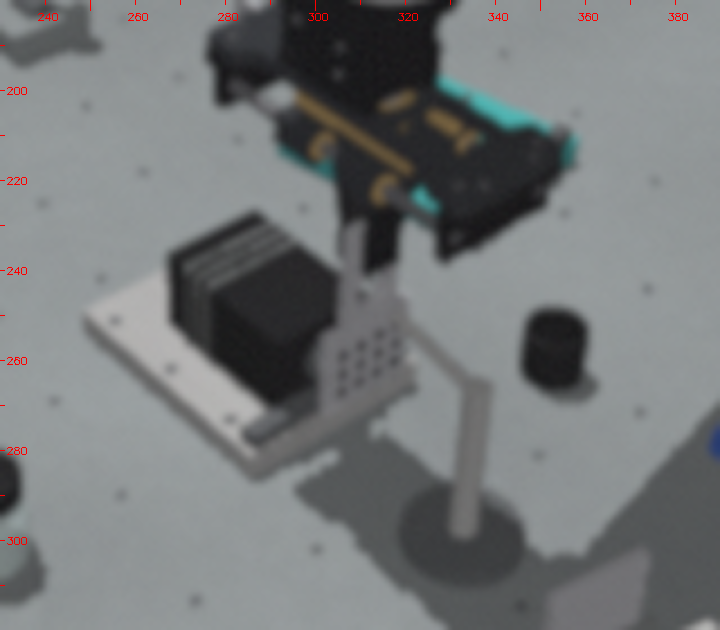

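```bash
python3 -c "
from h import *
b=load('w14');W=wT(b,b['obs']);a=load('w9');c=load('w13')
print(pw(b,314.5,237.5,.1245,W))
print(tri([ray(a,327.5,67,wT(a,a['obs'])),ray(c,306.5,202.3,wT(c,c['obs'])),ray(b,314.5,237.5,W)]))
e=pw(b,314.5,237.5,.1238,W);r=pw(b,410.5,232.5,.116,W);d=r-e;print(r,np.degrees(np.arctan2(-d[0],d[1])),np.linalg.norm(d))
"
```

```text
[0.53961279 0.14336054 0.1245    ]
(array([0.53968379, 0.14418199, 0.12468169]), [np.float64(0.0014346037678443192), np.float64(0.0006249069377656202), np.float64(0.0008440264529678134)])
[0.52699595 0.20792823 0.116     ] 11.286948817300557 0.06618589468602792
```

Call:
{"fn": "carry_out", "kwargs": {"plan": [{"dx": 0.02, "dy": 0.18, "dz": 0.06, "rx": 0, "ry": 0, "rz": 0, "fingers": 1}, {"dx": 0.02, "dy": 0.19, "dz": 0.06, "rx": 0, "ry": 0, "rz": 0, "fingers": 1}, {"dx": 0.01, "dy": 0.18, "dz": 0.04, "rx": 0, "ry": 0, "rz": 0, "fingers": 1}, {"dx": 0, "dy": 0.19, "dz": 0.04, "rx": 0, "ry": 0, "rz": 0, "fingers": 1}, {"dx": 0, "dy": 0.18, "dz": 0.04, "rx": 0, "ry": 0, "rz": 0, "fingers": 1}]}}

```text
time_s: 19.88
tool_pos: [0.5368, 0.1531, 0.1408]
tool_rot: [-180.0, -0.0, -169.3]
force: [-1.4, -0.7, -1.2]
grip_width: 0.0077
```

```bash
python3 -c "
from h import *
c=snap('w15');crop(c,180,80,480,330,2.6,'pics/w15c.png');s=snap('s15');crop(s,230,180,390,320,4.5,'pics/s15c.png')
plan([(PG(.026),[180,0,-169.2],.006)],f=1)"
```

```text
19.875 [0.5368 0.1531 0.1408] [-180.     -0.   -169.33] [-1.44 -0.71 -1.19] 0.0077
19.925 [0.5364 0.154  0.1407] [ 1.7996e+02 -1.0000e-02 -1.6927e+02] [-0.34  0.43 -0.02] 0.008
[{"dx":-0.01,"dy":0.18,"dz":0.02,"rx":0,"ry":0,"rz":0,"fingers":1},{"dx":-0.02,"dy":0.18,"dz":0.03,"rx":0,"ry":0,"rz":0,"fingers":1},{"dx":-0.01,"dy":0.18,"dz":0.02,"rx":0,"ry":0,"rz":-0.01,"fingers":1},{"dx":0,"dy":0,"dz":0,"rx":0,"ry":0,"rz":0,"fingers":1}]
```

View pics/w15c.png

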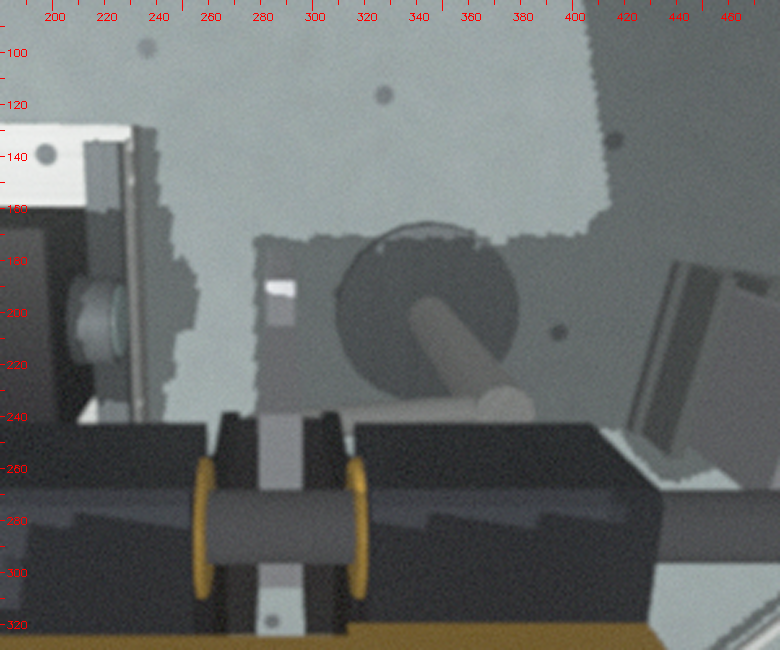

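View pics/s15c.png

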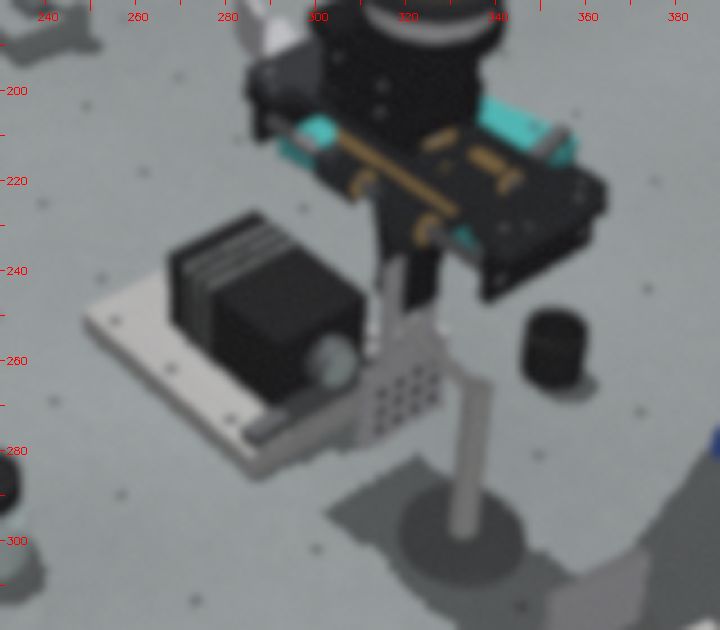

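Call:
{"fn": "carry_out", "kwargs": {"plan": [{"dx": -0.01, "dy": 0.18, "dz": 0.02, "rx": 0, "ry": 0, "rz": 0, "fingers": 1}, {"dx": -0.02, "dy": 0.18, "dz": 0.03, "rx": 0, "ry": 0, "rz": 0, "fingers": 1}, {"dx": -0.01, "dy": 0.18, "dz": 0.02, "rx": 0, "ry": 0, "rz": 0, "fingers": 1}, {"dx": 0, "dy": 0, "dz": 0, "rx": 0, "ry": 0, "rz": 0, "fingers": 1}]}}

```text
time_s: 20.48
tool_pos: [0.5349, 0.1695, 0.1388]
tool_rot: [180.0, -0.0, -169.3]
force: [0.1, 0.6, -1.0]
grip_width: 0.008
```

Call:
{"fn": "carry_out", "kwargs": {"plan": [{"dx": 0, "dy": 0, "dz": 0.07, "rx": 0, "ry": 0, "rz": 0, "fingers": 1}, {"dx": 0, "dy": 0, "dz": 0.07, "rx": 0, "ry": 0, "rz": 0, "fingers": 1}, {"dx": 0, "dy": 0, "dz": 0, "rx": 0, "ry": 0, "rz": 0, "fingers": 1}]}}

```text
time_s: 20.85
tool_pos: [0.535, 0.1685, 0.1343]
tool_rot: [-180.0, -0.0, -169.4]
force: [-0.4, 0.4, -1.6]
grip_width: 0.008
```

Call:
{"fn": "carry_out", "kwargs": {"plan": [{"dx": 0, "dy": 0, "dz": 0.05, "rx": 0, "ry": 0, "rz": 0, "fingers": 1}, {"dx": 0, "dy": 0, "dz": 0, "rx": 0, "ry": 0, "rz": 0, "fingers": 1}]}}

```text
time_s: 21.1
tool_pos: [0.5351, 0.1686, 0.133]
tool_rot: [-180.0, -0.0, -169.3]
force: [0.1, 1.0, -2.2]
grip_width: 0.0081
```

Call:
{"fn": "carry_out", "kwargs": {"plan": [{"dx": 0, "dy": 0, "dz": 0.05, "rx": 0, "ry": 0, "rz": 0, "fingers": 1}, {"dx": 0, "dy": 0, "dz": 0, "rx": 0, "ry": 0, "rz": 0, "fingers": 1}]}}

```text
time_s: 21.35
tool_pos: [0.5353, 0.1687, 0.1317]
tool_rot: [-180.0, 0.0, -169.3]
force: [-0.3, -1.2, 0.1]
grip_width: 0.0078
```

```bash
python3 -c "
from h import *
c=snap('w16');s=snap('s16');crop(s,280,200,370,300,6,'pics/s16c.png')"
```

```text
21.35 [0.5353 0.1687 0.1317] [-1.7999e+02  1.0000e-02 -1.6935e+02] [-0.27 -1.21  0.14] 0.0078
21.4 [0.5352 0.1688 0.1317] [-1.7999e+02  1.0000e-02 -1.6934e+02] [-1.2   0.5  -0.86] 0.0078
```

View pics/s16c.png

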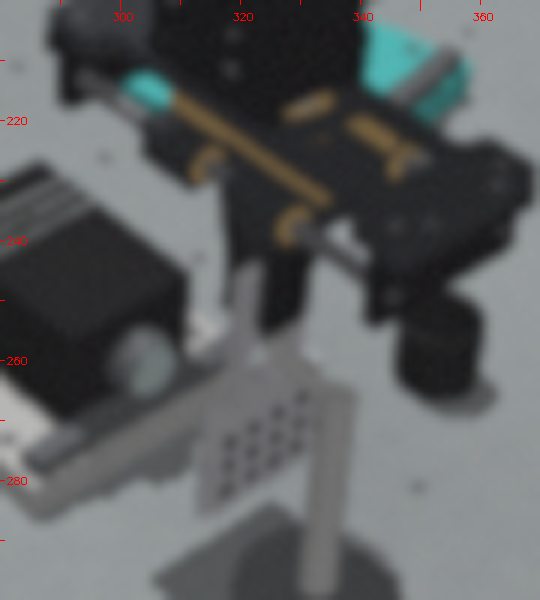

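View pics/w16.png

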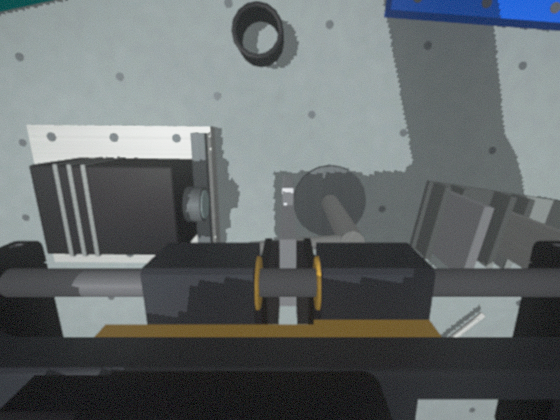

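Call:
{"fn": "carry_out", "kwargs": {"plan": [{"dx": 0, "dy": 0, "dz": 0.04, "rx": 0, "ry": 0, "rz": 0, "fingers": 1}, {"dx": 0, "dy": 0, "dz": 0, "rx": 0, "ry": 0, "rz": 0, "fingers": 1}]}}

```text
time_s: 21.7
tool_pos: [0.5354, 0.1688, 0.1313]
tool_rot: [-180.0, 0.0, -169.3]
force: [-1.9, -0.7, 5.4]
grip_width: 0.0076
```

Call:
{"fn": "carry_out", "kwargs": {"plan": [{"dx": 0, "dy": 0, "dz": 0, "rx": 0, "ry": 0, "rz": 0, "fingers": 0.6}, {"dx": 0, "dy": 0, "dz": 0, "rx": 0, "ry": 0, "rz": 0, "fingers": 0.5}, {"dx": 0, "dy": 0, "dz": 0, "rx": 0, "ry": 0, "rz": 0, "fingers": 0.4}, {"dx": 0, "dy": 0, "dz": 0, "rx": 0, "ry": 0, "rz": 0, "fingers": 0.3}, {"dx": 0, "dy": 0, "dz": 0, "rx": 0, "ry": 0, "rz": 0, "fingers": 0.3}, {"dx": 0, "dy": 0, "dz": 0, "rx": 0, "ry": 0, "rz": 0, "fingers": 0.3}]}}

```text
time_s: 22.45
tool_pos: [0.5351, 0.1687, 0.1304]
tool_rot: [-180.0, -0.0, -169.3]
force: [0.2, -0.3, -0.2]
grip_width: 0.0305
```

```bash
python3 -c "
from h import *
c=snap('w17');s=snap('s17');crop(s,280,200,370,300,6,'pics/s17c.png')"
```

```text
22.45 [0.5351 0.1687 0.1304] [-180.     -0.   -169.34] [ 0.23 -0.3  -0.24] 0.0305
22.5 [0.5351 0.1687 0.1304] [-179.99   -0.   -169.34] [-0.13 -0.15 -0.21] 0.0303
```

View pics/s17c.png

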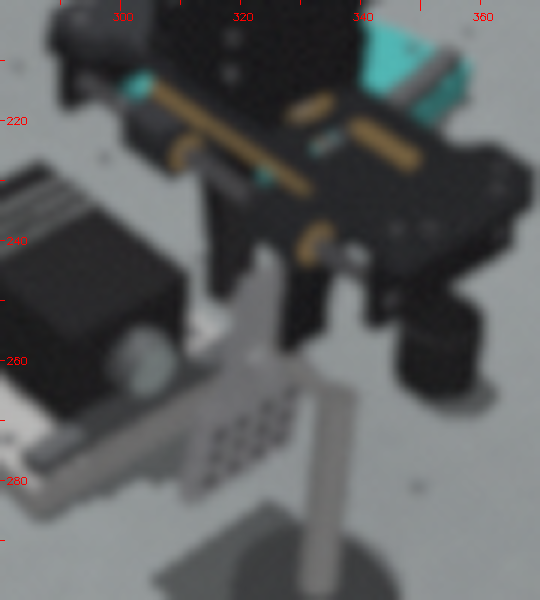

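View pics/w17.png

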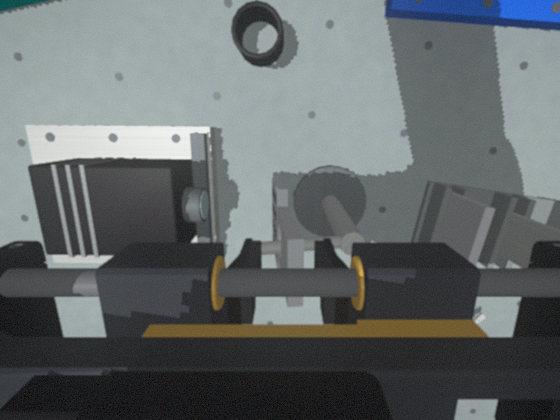

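Call:
{"fn": "carry_out", "kwargs": {"plan": [{"dx": 0, "dy": 0, "dz": 0, "rx": 0, "ry": 0, "rz": 0, "fingers": 0}, {"dx": 0, "dy": 0, "dz": 0, "rx": 0, "ry": 0, "rz": 0, "fingers": -0.2}, {"dx": 0, "dy": 0, "dz": 0, "rx": 0, "ry": 0, "rz": 0, "fingers": -0.2}, {"dx": 0, "dy": 0, "dz": -0.3, "rx": 0, "ry": 0, "rz": 0, "fingers": -0.2}, {"dx": 0, "dy": 0, "dz": -0.6, "rx": 0, "ry": 0, "rz": 0, "fingers": -0.2}, {"dx": 0, "dy": 0, "dz": -0.9, "rx": 0, "ry": 0, "rz": 0, "fingers": -0.2}, {"dx": 0, "dy": 0, "dz": -0.9, "rx": 0, "ry": 0, "rz": 0, "fingers": -0.2}, {"dx": 0, "dy": 0, "dz": -0.9, "rx": 0, "ry": 0, "rz": 0, "fingers": -0.2}]}}

```text
time_s: 23.55
tool_pos: [0.5353, 0.1691, 0.2408]
tool_rot: [-180.0, 0.1, -169.3]
force: [-0.1, 0.2, 0.4]
grip_width: 0.0521
```

```bash
python3 -c "
from h import *
c=snap('w18');s=snap('s18');crop(s,230,200,370,310,5,'pics/s18c.png')"
```

```text
23.55 [0.5353 0.1691 0.2408] [-1.7999e+02  9.0000e-02 -1.6932e+02] [-0.06  0.17  0.41] 0.0521
23.6 [0.537  0.17   0.2445] [-179.99    0.4  -169.32] [1.73 0.63 3.49] 0.0522
```

View pics/s18c.png

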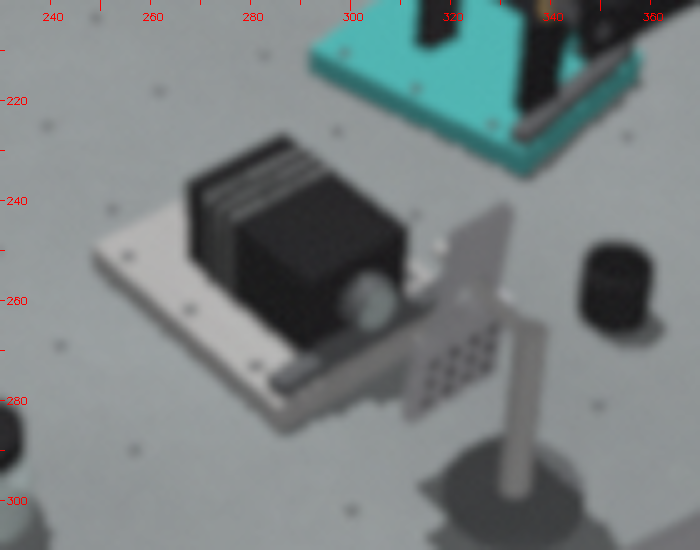

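View pics/w18.png

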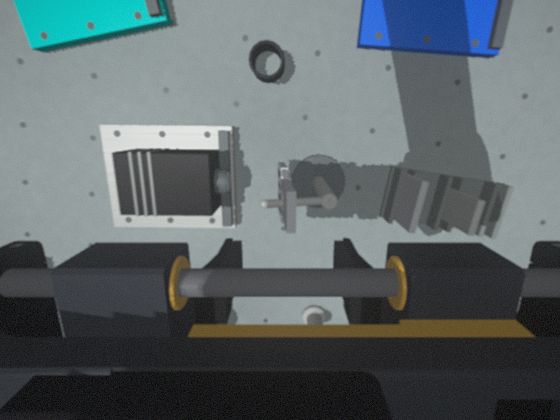

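```bash
python3 -c "
from h import *
plan([([.55,-.08,.24],[180,0,100]),([.445,-.375,.2],[180,0,8.4])],f=1,settle=2)"
```

```text
[{"dx":0.11,"dy":-0.83,"dz":0.01,"rx":0,"ry":0,"rz":0.91,"fingers":1},{"dx":-0.02,"dy":-0.83,"dz":0.01,"rx":0.01,"ry":0.01,"rz":0.9,"fingers":1},{"dx":-0.15,"dy":-0.82,"dz":0.01,"rx":0,"ry":0,"rz":0.91,"fingers":1},{"dx":-0.28,"dy":-0.79,"dz":0.01,"rx":0,"ry":0,"rz":0.91,"fingers":1},{"dx":-0.4,"dy":-0.73,"dz":0.01,"rx":0,"ry":0,"rz":0.9,"fingers":1},{"dx":-0.51,"dy":-0.66,"dz":0.01,"rx":0.01,"ry":0.01,"rz":0.91,"fingers":1},{"dx":-0.61,"dy":-0.57,"dz":0.01,"rx":0,"ry":0,"rz":0.91,"fingers":1},{"dx":-0.69,"dy":-0.47,"dz":0.01,"rx":0,"ry":0,"rz":0.9,"fingers":1},{"dx":-0.75,"dy":-0.36,"dz":0,"rx":0.01,"ry":0.01,"rz":0.91,"fingers":1},{"dx":-0.8,"dy":-0.23,"dz":0.01,"rx":0,"ry":0,"rz":0.91,"fingers":1},{"dx":-0.76,"dy":-0.43,"dz":0.11,"rx":0,"ry":0,"rz":0.76,"fingers":1},{"dx":-0.8,"dy":-0.32,"dz":0.11,"rx":0,"ry":0,"rz":0.77,"fingers":1}]
[{"dx":-0.85,"dy":-0.22,"dz":0.11,"rx":0,"ry":0,"rz":0.76,"fingers":1},{"dx":-0.86,"dy":-0.1,"dz":0.12,"rx":0,"ry":0,"rz":0.76,"fingers":1},{"dx":-0.87,"dy":0.02,"dz":0.11,"rx":0,"ry":0,"rz":0.77,"fingers":1},{"dx":-0.86,"dy":0.13,"dz":0.11,"rx":0,"ry":0,"rz":0.76,"fingers":1},{"dx":-0.84,"dy":0.24,"dz":0.11,"rx":0,"ry":0,"rz":0.76,"fingers":1},{"dx":-0.79,"dy":0.35,"dz":0.11,"rx":0,"ry":0,"rz":0.76,"fingers":1},{"dx":-0.75,"dy":0.46,"dz":0.11,"rx":0,"ry":0,"rz":0.77,"fingers":1},{"dx":-0.67,"dy":0.55,"dz":0.11,"rx":0,"ry":0,"rz":0.76,"fingers":1},{"dx":-0.6,"dy":0.63,"dz":0.11,"rx":0,"ry":0,"rz":0.76,"fingers":1},{"dx":-0.5,"dy":0.71,"dz":0.12,"rx":0,"ry":0,"rz":0.77,"fingers":1},{"dx":0,"dy":0,"dz":0,"rx":0,"ry":0,"rz":0,"fingers":1},{"dx":0,"dy":0,"dz":0,"rx":0,"ry":0,"rz":0,"fingers":1}]
```

Call:
{"fn": "carry_out", "kwargs": {"plan": [{"dx": 0.11, "dy": -0.83, "dz": 0.01, "rx": 0, "ry": 0, "rz": 0.91, "fingers": 1}, {"dx": -0.02, "dy": -0.83, "dz": 0.01, "rx": 0, "ry": 0, "rz": 0.9, "fingers": 1}, {"dx": -0.15, "dy": -0.82, "dz": 0.01, "rx": 0, "ry": 0, "rz": 0.91, "fingers": 1}, {"dx": -0.28, "dy": -0.79, "dz": 0.01, "rx": 0, "ry": 0, "rz": 0.91, "fingers": 1}, {"dx": -0.4, "dy": -0.73, "dz": 0.01, "rx": 0, "ry": 0, "rz": 0.9, "fingers": 1}, {"dx": -0.51, "dy": -0.66, "dz": 0.01, "rx": 0, "ry": 0, "rz": 0.91, "fingers": 1}, {"dx": -0.61, "dy": -0.57, "dz": 0.01, "rx": 0, "ry": 0, "rz": 0.91, "fingers": 1}, {"dx": -0.69, "dy": -0.47, "dz": 0.01, "rx": 0, "ry": 0, "rz": 0.9, "fingers": 1}, {"dx": -0.75, "dy": -0.36, "dz": 0, "rx": 0, "ry": 0, "rz": 0.91, "fingers": 1}, {"dx": -0.8, "dy": -0.23, "dz": 0.01, "rx": 0, "ry": 0, "rz": 0.91, "fingers": 1}, {"dx": -0.76, "dy": -0.43, "dz": 0.11, "rx": 0, "ry": 0, "rz": 0.76, "fingers": 1}, {"dx": -0.8, "dy": -0.32, "dz": 0.11, "rx": 0, "ry": 0, "rz": 0.77, "fingers": 1}]}}

```text
time_s: 25.15
tool_pos: [0.5304, -0.1308, 0.2291]
tool_rot: [180.0, -0.0, 84.4]
force: [-0.2, 0.5, -0.3]
grip_width: 0.0004
```

Call:
{"fn": "carry_out", "kwargs": {"plan": [{"dx": -0.85, "dy": -0.22, "dz": 0.11, "rx": 0, "ry": 0, "rz": 0.76, "fingers": 1}, {"dx": -0.86, "dy": -0.1, "dz": 0.12, "rx": 0, "ry": 0, "rz": 0.76, "fingers": 1}, {"dx": -0.87, "dy": 0.02, "dz": 0.11, "rx": 0, "ry": 0, "rz": 0.77, "fingers": 1}, {"dx": -0.86, "dy": 0.13, "dz": 0.11, "rx": 0, "ry": 0, "rz": 0.76, "fingers": 1}, {"dx": -0.84, "dy": 0.24, "dz": 0.11, "rx": 0, "ry": 0, "rz": 0.76, "fingers": 1}, {"dx": -0.79, "dy": 0.35, "dz": 0.11, "rx": 0, "ry": 0, "rz": 0.76, "fingers": 1}, {"dx": -0.75, "dy": 0.46, "dz": 0.11, "rx": 0, "ry": 0, "rz": 0.77, "fingers": 1}, {"dx": -0.67, "dy": 0.55, "dz": 0.11, "rx": 0, "ry": 0, "rz": 0.76, "fingers": 1}, {"dx": -0.6, "dy": 0.63, "dz": 0.11, "rx": 0, "ry": 0, "rz": 0.76, "fingers": 1}, {"dx": -0.5, "dy": 0.71, "dz": 0.12, "rx": 0, "ry": 0, "rz": 0.77, "fingers": 1}, {"dx": 0, "dy": 0, "dz": 0, "rx": 0, "ry": 0, "rz": 0, "fingers": 1}, {"dx": 0, "dy": 0, "dz": 0, "rx": 0, "ry": 0, "rz": 0, "fingers": 1}]}}

```text
time_s: 26.65
tool_pos: [0.4439, -0.375, 0.1956]
tool_rot: [-180.0, -0.0, 8.5]
force: [0.6, 0.7, 0.2]
grip_width: 0.0005
```

```bash
python3 -c "
from h import *
c=snap('w19');t=snap('t19');crop(t,160,160,330,250,4.6,'pics/t19c.png')"
```

```text
26.65 [ 0.4439 -0.375   0.1956] [-1.7995e+02 -3.0000e-02  8.5200e+00] [0.6  0.73 0.19] 0.0005
26.7 [ 0.4441 -0.3748  0.1958] [-1.7997e+02 -4.0000e-02  8.5500e+00] [-0.72  1.01  0.02] 0.0002
```

View pics/w19.png

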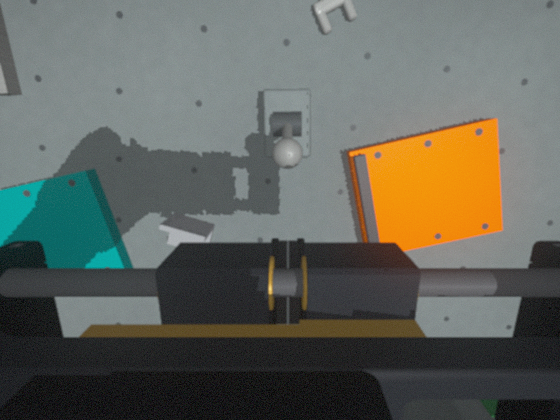

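View pics/t19c.png

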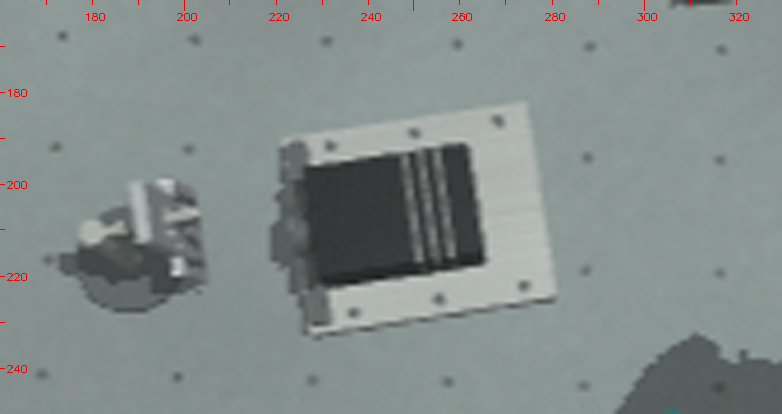

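```bash
python3 -c "
from h import *
c=load('w19');W=wT(c,c['obs'])
b=pw(c,288,152.5,.093,W);print('ball',b)
x,r=fit([(c,W,[((.035,.025,.025),(265,90)),((.035,-.025,.025),(310,90)),((-.035,-.025,.025),(309.5,157))])],[.518,-.366,8]);print(x,abs(r).max())
print(pw(c,187,228,.03,W))
T=Tz(*x);i=np.linalg.inv(T);print('ball in base',i[:3,:3]@b+i[:3,3])
g=lambda a,z:(T@[a,0,z,1])[:3]
plan([(g(-.085,.15),[180,0,x[2]]),(g(-.085,.078),[180,0,x[2]])],f=1);print(g(-.085,.078))
"
```

```text
ball [ 0.4948705  -0.36844442  0.093     ]
[ 0.51737077 -0.36363812  8.61649665] 2.985632774682074
[ 0.38966609 -0.2686299   0.03      ]
ball in base [-0.0229664  -0.00138106  0.093     ]
[{"dx":-0.18,"dy":0,"dz":0.76,"rx":0,"ry":0,"rz":0,"fingers":1},{"dx":-0.19,"dy":0,"dz":0.77,"rx":0,"ry":0,"rz":-0.01,"fingers":1},{"dx":0,"dy":0,"dz":0.8,"rx":0,"ry":0,"rz":0,"fingers":1},{"dx":0,"dy":0,"dz":0.8,"rx":0,"ry":0,"rz":0,"fingers":1},{"dx":0,"dy":0,"dz":0.8,"rx":0,"ry":0,"rz":0,"fingers":1},{"dx":0,"dy":0,"dz":0,"rx":0,"ry":0,"rz":0,"fingers":1}]
[ 0.43333014 -0.37637282  0.078     ]
```

Call:
{"fn": "carry_out", "kwargs": {"plan": [{"dx": 0, "dy": 0, "dz": 0.76, "rx": 0, "ry": 0, "rz": 0, "fingers": 1}, {"dx": 0.1, "dy": 0, "dz": 0.77, "rx": 0, "ry": 0, "rz": 0, "fingers": 1}, {"dx": 0, "dy": 0, "dz": 0.8, "rx": 0, "ry": 0, "rz": 0, "fingers": 1}, {"dx": 0, "dy": 0, "dz": 0.8, "rx": 0, "ry": 0, "rz": 0, "fingers": 1}, {"dx": 0, "dy": 0, "dz": 0.75, "rx": 0, "ry": 0, "rz": 0, "fingers": 1}, {"dx": 0, "dy": 0, "dz": 0, "rx": 0, "ry": 0, "rz": 0, "fingers": 1}]}}

```text
time_s: 27.5
tool_pos: [0.4456, -0.374, 0.0776]
tool_rot: [-179.8, 0.1, 8.5]
force: [-0.1, 0.1, -0.5]
grip_width: 0.0006
```

Call:
{"fn": "carry_out", "kwargs": {"plan": [{"dx": 0.3, "dy": 0, "dz": 0, "rx": 0, "ry": 0, "rz": 0, "fingers": 1}, {"dx": 0.3, "dy": 0, "dz": 0, "rx": 0, "ry": 0, "rz": 0, "fingers": 1}, {"dx": 0.3, "dy": 0, "dz": 0, "rx": 0, "ry": 0, "rz": 0, "fingers": 1}, {"dx": 0.3, "dy": 0, "dz": 0, "rx": 0, "ry": 0, "rz": 0, "fingers": 1}, {"dx": 0.3, "dy": 0, "dz": 0, "rx": 0, "ry": 0, "rz": 0, "fingers": 1}]}}

```text
time_s: 28.12
tool_pos: [0.4913, -0.3693, 0.0792]
tool_rot: [180.0, 0.0, 8.4]
force: [-1.0, -0.5, 0.5]
grip_width: 0.0004
```

```bash
python3 -c "
from h import *
c=snap('w20')
i=np.linalg.inv(Tz(.5174,-.3636,8.6));print(i[:3,:3]@c['obs']['tool_pos']+i[:3,3])"
```

```text
28.125 [ 0.4913 -0.3693  0.0792] [1.7999e+02 1.0000e-02 8.3600e+00] [-1.04 -0.51  0.46] 0.0004
[-0.02666832 -0.00169761  0.07922657]
```

View pics/w20.png

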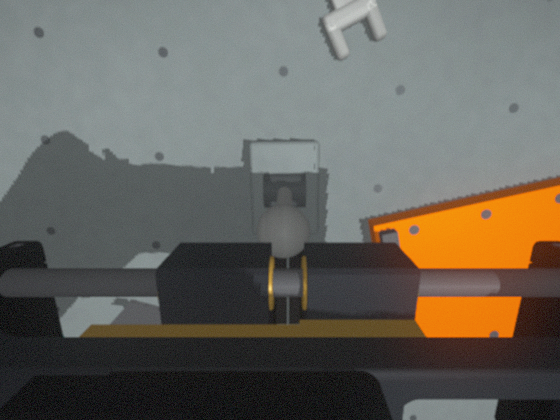

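Ball at (285,231) is moving ahead of the fingers. Continuing to its stop.

Call:
{"fn": "carry_out", "kwargs": {"plan": [{"dx": 0.3, "dy": 0, "dz": 0, "rx": 0, "ry": 0, "rz": 0, "fingers": 1}, {"dx": 0.3, "dy": 0, "dz": 0, "rx": 0, "ry": 0, "rz": 0, "fingers": 1}, {"dx": 0.3, "dy": 0, "dz": 0, "rx": 0, "ry": 0, "rz": 0, "fingers": 1}, {"dx": 0.2, "dy": 0, "dz": 0, "rx": 0, "ry": 0, "rz": 0, "fingers": 1}, {"dx": 0, "dy": 0, "dz": 0, "rx": 0, "ry": 0, "rz": 0, "fingers": 1}]}}

```text
time_s: 28.8
tool_pos: [0.5242, -0.3642, 0.0791]
tool_rot: [180.0, -0.0, 8.4]
force: [-0.1, 0.0, 0.1]
grip_width: 0.0003
```

Call:
{"fn": "carry_out", "kwargs": {"plan": [{"dx": 0.1, "dy": 0, "dz": 0, "rx": 0, "ry": 0, "rz": 0, "fingers": 1}, {"dx": 0.1, "dy": 0, "dz": 0, "rx": 0, "ry": 0, "rz": 0, "fingers": 1}]}}

```text
time_s: 29.05
tool_pos: [0.529, -0.3638, 0.0791]
tool_rot: [180.0, 0.0, 8.3]
force: [-1.1, 0.4, 0.0]
grip_width: 0.0005
```

Call:
{"fn": "carry_out", "kwargs": {"plan": [{"dx": 0.08, "dy": 0, "dz": 0, "rx": 0, "ry": 0, "rz": 0, "fingers": 1}, {"dx": 0.08, "dy": 0, "dz": 0, "rx": 0, "ry": 0, "rz": 0, "fingers": 1}]}}

```text
time_s: 29.3
tool_pos: [0.533, -0.3632, 0.0789]
tool_rot: [-180.0, 0.1, 8.3]
force: [-4.8, -0.6, 1.4]
grip_width: 0.0005
```

Call:
{"fn": "carry_out", "kwargs": {"plan": [{"dx": 0.06, "dy": 0, "dz": 0, "rx": 0, "ry": 0, "rz": 0, "fingers": 1}, {"dx": 0.04, "dy": 0, "dz": 0, "rx": 0, "ry": 0, "rz": 0, "fingers": 1}]}}

```text
time_s: 29.55
tool_pos: [0.5333, -0.3632, 0.0788]
tool_rot: [-179.9, 0.4, 8.3]
force: [-11.1, 0.4, 5.6]
grip_width: 0.0005
```

Call:
{"fn": "carry_out", "kwargs": {"plan": [{"dx": 0.03, "dy": 0, "dz": 0, "rx": 0, "ry": 0, "rz": 0, "fingers": 1}, {"dx": 0, "dy": 0, "dz": 0, "rx": 0, "ry": 0, "rz": 0, "fingers": 1}]}}

```text
time_s: 29.8
tool_pos: [0.5333, -0.3632, 0.0788]
tool_rot: [-179.9, 0.5, 8.3]
force: [-11.7, 1.7, 5.3]
grip_width: 0.0004
```

Call:
{"fn": "carry_out", "kwargs": {"plan": [{"dx": -0.5, "dy": 0, "dz": 0, "rx": 0, "ry": 0, "rz": 0, "fingers": 1}, {"dx": -0.8, "dy": 0, "dz": -0.1, "rx": 0, "ry": 0, "rz": 0, "fingers": 1}, {"dx": -0.9, "dy": 0, "dz": -0.9, "rx": 0, "ry": 0, "rz": 0, "fingers": 1}, {"dx": -0.5, "dy": 0, "dz": -0.9, "rx": 0, "ry": 0, "rz": 0, "fingers": 1}, {"dx": 0, "dy": 0, "dz": -0.9, "rx": 0, "ry": 0, "rz": 0, "fingers": 1}, {"dx": 0, "dy": 0, "dz": -0.9, "rx": 0, "ry": 0, "rz": 0, "fingers": 1}, {"dx": 0, "dy": 0, "dz": -0.5, "rx": 0, "ry": 0, "rz": 0, "fingers": 1}, {"dx": 0, "dy": 0, "dz": 0, "rx": 0, "ry": 0, "rz": 0, "fingers": 1}]}}

```text
time_s: 30.8
tool_pos: [0.4585, -0.3745, 0.2063]
tool_rot: [179.9, -0.1, 8.4]
force: [-0.1, 0.6, 0.8]
grip_width: 0.0002
```

```bash
python3 -c "
from h import *
c=snap('w21');s=snap('s21');t=snap('t21');crop(s,200,140,430,370,2.6,'pics/s21c.png');crop(t,160,160,420,260,3,'pics/t21c.png');crop(c,180,50,420,240,3,'pics/w21c.png')"
```

```text
30.8 [ 0.4585 -0.3745  0.2063] [ 1.7988e+02 -1.1000e-01  8.3700e+00] [-0.1   0.6   0.76] 0.0002
30.85 [ 0.4579 -0.3741  0.205 ] [ 1.7998e+02 -2.0000e-02  8.3600e+00] [-0.14 -0.84  0.03] 0.0006
30.9 [ 0.4575 -0.3739  0.2042] [-1.7996e+02  4.0000e-02  8.3700e+00] [-0.3   1.41 -0.5 ] 0.0004
```

View pics/w21c.png

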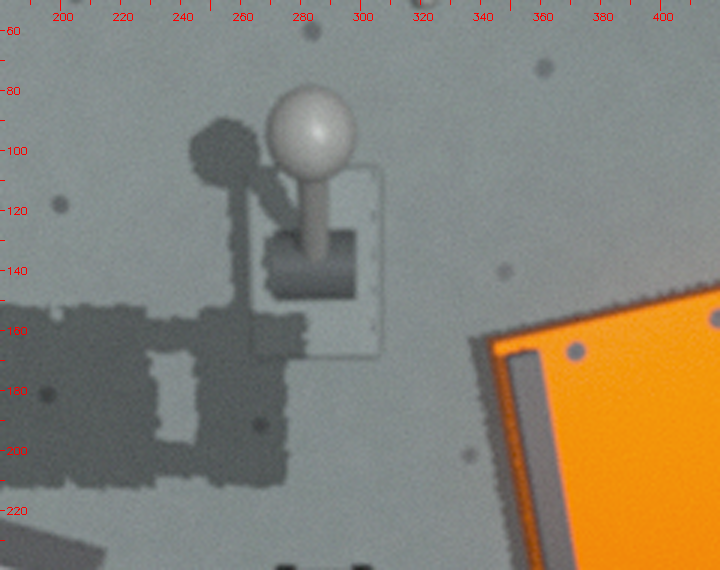

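View pics/s21c.png

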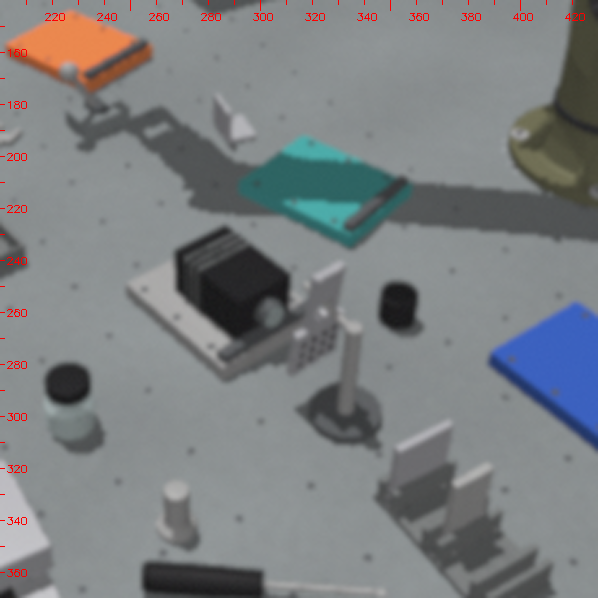

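View pics/t21c.png

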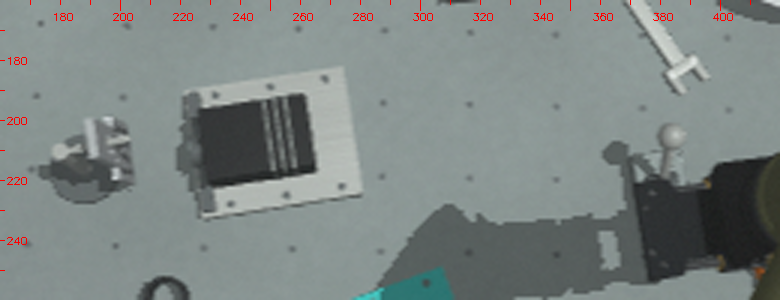

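```bash
python3 -c "
from h import *
c=load('w8');W=wT(c,c['obs']);i=np.linalg.inv(STG)
f=lambda p:(i[:3,:3]@p+i[:3,3]).round(4)
print('edge',f(pw(c,230,151.5,.018,W)),f(pw(c,349,151.5,.018,W)))
print('rear',f(pw(c,249,112.5,.074,W)),f(pw(c,325,112.5,.074,W)))
c=load('w9');W=wT(c,c['obs'])
print('front',f(pw(c,259.5,126.5,.074,W)),f(pw(c,327.5,149,.074,W)))
"
```

```text
edge [-0.065  -0.0002  0.018 ] [ 0.0672 -0.0001  0.018 ]
rear [-0.0359  0.0388  0.074 ] [0.0325 0.0388 0.074 ]
front [-0.0367  0.1464  0.074 ] [0.0338 0.1454 0.074 ]
```

```bash
python3 -c "
from cell import ticket
print(ticket.sign_off())"
```

```text
the job is handed in; nothing more can be done
None
```

The job is done in the order asked and handed in after about 31 s of the 70 s allowed.

- **Camera:** I tipped it over the entry edge without picking it up. I then slid it along the stage with two spread fingers until it stopped moving and the push force rose to about 14 N. The last images show it square. The front measures 145–146 mm from the entry edge, against 145 mm for the stop bar. The rear edge measures about 39 mm where 41 mm was expected, a disagreement within the roughly 2 mm calibration. I could not see the contact line itself from above, so contact rests on the force and the fingers stopping.
- **Target plate:** I took the plate with the eye from the rack and passed the eye over the peg. I lowered it until the peg carried it (5.4 N upward) and let go. It hangs by its eye, slightly tilted, with the peg end showing through on the lens side.
- **Lamp switch:** I pushed the lever over to +x until the force rose to about 12 N with no more movement. The final image shows the ball on the far side, where it stayed after I backed off.

In the final pictures the other two plates are still in their slots and I saw nothing else moved. The arm is clear of everything. The highest force I read at the wrist was about 14 N.

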